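# Kit the toner tray for a service call

## Task

Pack the white kitting tray for a service call: put each of the four fresh toner cartridges, the ones with a bright green grip on the end, lying flat on its foot in the recess whose liner has the same colour as its band (either end first). Leave the two spent cartridges, which have the same bands but no green grip, lying where they are.

Things in the scene. Friction and masses are not known exactly. Their poses are not given: they have to be found in the camera images.
- cyan_mid (a point): fresh cyan toner cartridge: cyan band round the middle 50 mm and a BRIGHT GREEN grip at its +x end; 90 mm long (along its own x), 40 mm wide, 48 mm high, light-grey body with a flat foot, flat upright sides up to 28 mm and a round back; about 250 g. The point is its centre, 24 mm above its underside; z up, x along its length towards the green end. Grip it across its width, 40 mm, from above
- magenta_mid (a point): fresh magenta toner cartridge: magenta band round the middle 50 mm and a BRIGHT GREEN grip at its +x end; 90 mm long (along its own x), 40 mm wide, 48 mm high, light-grey body with a flat foot, flat upright sides up to 28 mm and a round back; about 250 g. The point is its centre, 24 mm above its underside; z up, x along its length towards the green end. Grip it across its width, 40 mm, from above
- yellow_mid (a point): fresh yellow toner cartridge: yellow band round the middle 50 mm and a BRIGHT GREEN grip at its +x end; 90 mm long (along its own x), 40 mm wide, 48 mm high, light-grey body with a flat foot, flat upright sides up to 28 mm and a round back; about 250 g. The point is its centre, 24 mm above its underside; z up, x along its length towards the green end. Grip it across its width, 40 mm, from above
- black_mid (a point): fresh black toner cartridge: black band round the middle 50 mm and a BRIGHT GREEN grip at its +x end; 90 mm long (along its own x), 40 mm wide, 48 mm high, light-grey body with a flat foot, flat upright sides up to 28 mm and a round back; about 250 g. The point is its centre, 24 mm above its underside; z up, x along its length towards the green end. Grip it across its width, 40 mm, from above
- spent_cyan_mid (a point): spent cyan cartridge, the look-alike: the same body with the same cyan band, but NO green grip, only a thin dark hub 16 mm thick at its +x end; 90 mm long (along its own x), 40 mm wide, 48 mm high, light-grey body with a flat foot, flat upright sides up to 28 mm and a round back; about 250 g. The point is its centre, 24 mm above its underside; z up, x along its length towards the hub. To be left where it lies
- spent_magenta_mid (a point): spent magenta cartridge, the look-alike: the same body with the same magenta band, but NO green grip, only a thin dark hub 16 mm thick at its +x end; 90 mm long (along its own x), 40 mm wide, 48 mm high, light-grey body with a flat foot, flat upright sides up to 28 mm and a round back; about 250 g. The point is its centre, 24 mm above its underside; z up, x along its length towards the hub. To be left where it lies
- liner_cyan: cyan liner, a 110 x 64 x 3 mm sheet in one recess of the fixed white tray; origin: centre of its underside, 4 mm above the table; x along the recess, y across. The recess is 114 x 68 mm; ribs rise 6 mm above the liner's top, the tray's end walls (across x) 21 mm. Recesses lie two by two, 124 mm apart along x, 86 mm along y (centres); which colour is where changes
- liner_magenta: magenta liner, a 110 x 64 x 3 mm sheet in one recess of the fixed white tray; origin: centre of its underside, 4 mm above the table; x along the recess, y across. The recess is 114 x 68 mm; ribs rise 6 mm above the liner's top, the tray's end walls (across x) 21 mm. Recesses lie two by two, 124 mm apart along x, 86 mm along y (centres); which colour is where changes
- liner_yellow: yellow liner, a 110 x 64 x 3 mm sheet in one recess of the fixed white tray; origin: centre of its underside, 4 mm above the table; x along the recess, y across. The recess is 114 x 68 mm; ribs rise 6 mm above the liner's top, the tray's end walls (across x) 21 mm. Recesses lie two by two, 124 mm apart along x, 86 mm along y (centres); which colour is where changes
- liner_black: black liner, a 110 x 64 x 3 mm sheet in one recess of the fixed white tray; origin: centre of its underside, 4 mm above the table; x along the recess, y across. The recess is 114 x 68 mm; ribs rise 6 mm above the liner's top, the tray's end walls (across x) 21 mm. Recesses lie two by two, 124 mm apart along x, 86 mm along y (centres); which colour is where changes
Mind the look-alikes: they are no part of the job. Leave any purple look-alike of the part that bears cyan_mid alone.

How it is judged (in metres and radians):
At the end, for the whole second after the job is handed in: Each fresh cartridge lies flat (0.1 rad) and at rest on the liner of its own colour: centre within 15 mm lengthwise and 16 mm across of the liner's, lengthwise within 0.35 rad (either way round), at most 4 mm above resting height; both spent cartridges within 20 mm of their starts (x of cyan_mid in the frame of liner_cyan between -0.015 and 0.015 m and y of cyan_mid in the frame of liner_cyan between -0.016 and 0.016 m and z of cyan_mid in the frame of liner_cyan below 0.031 m and angle between each of cyan_mid, magenta_mid, yellow_mid, black_mid's own z axis and vertical below 0.1 rad and angle between the x axis of cyan_mid and the x axis of liner_cyan, either way round below 0.35 rad and linear speed of each of cyan, magenta, yellow, black below 0.02 m/s and x of magenta_mid in the frame of liner_magenta between -0.015 and 0.015 m and y of magenta_mid in the frame of liner_magenta between -0.016 and 0.016 m and z of magenta_mid in the frame of liner_magenta below 0.031 m and angle between the x axis of magenta_mid and the x axis of liner_magenta, either way round below 0.35 rad and x of yellow_mid in the frame of liner_yellow between -0.015 and 0.015 m and y of yellow_mid in the frame of liner_yellow between -0.016 and 0.016 m and z of yellow_mid in the frame of liner_yellow below 0.031 m and angle between the x axis of yellow_mid and the x axis of liner_yellow, either way round below 0.35 rad and x of black_mid in the frame of liner_black between -0.015 and 0.015 m and y of black_mid in the frame of liner_black between -0.016 and 0.016 m and z of black_mid in the frame of liner_black below 0.031 m and angle between the x axis of black_mid and the x axis of liner_black, either way round below 0.35 rad and distance of each of spent_cyan_mid, spent_magenta_mid from where it was at the start of the episode below 0.02 m); the robot touches nothing.
It fails at once if a spent cartridge is moved more than 20 mm or lifted (distance of any of spent_cyan_mid, spent_magenta_mid from where it was at the start of the episode above 0.02 m).
It also fails if it takes over 106 s, if anything falls off the work surface, if the arm or the gripper's body presses on something with over 40 N, if the wrist force passes 120 N, or if a joint passes its speed limit or range.

## Robot

A 6-joint arm with a two-finger parallel gripper is mounted at the origin on the work surface. World frame = base frame: x ahead of the robot, y to its left, z up, the work surface at z = 0. Lengths are in m, angles in degrees, forces in N, time in s.
With the tool pointing down it reaches from about 0.35 to 0.875 m from the base axis. Payload 4.2 kg.
Tool frame: the origin (TCP) lies midway between the tips of the shut fingers; the grasp point (between the pads) lies r.grasp_offset behind it (r.grasp_offset is the distance from the TCP to the grasp point, in m); z points along the fingers, y is the direction in which the jaws open and shut (so a half turn about z gives the same grasp; the last joint's range is limited). The gripper opens to 87 mm and grips with 3 to 60 N. Pads are 19 mm wide; open, the fingers measure 117 mm over their backs; the gripper's body (75 mm by 190 mm) begins 51 mm behind the grasp point.
Start: joints at [-60.012, 22.042, 0.453, 0, -68.411, -14.817], TCP at [0.164, -0.603, 0.223] pointing down, gripper open.
Joint ranges: [-179.83, 179.83], [-69.29, 118.12], [-61.27, 80.66], [-181.25, 117.63], [-171.15, -9.14], [-177.46, 177.46]. Speed limits (degrees/s): [159.86, 159.86, 180, 180, 180, 180].

## Interface

Orientations are given as a 3x3 rotation matrix whose columns are the frame's x, y, z axes.
In Python, from station import sense, optics, r gives the robot as it stands. The module is installed in compiled form; this text tells all that it offers.
- The arm moves only by the tool servo_tool, never from a script. Its argument "deltas" is a list of rows, each an object with "slide": the shift along the tool's x, y, z in units of 25 mm (1.0 is 25 mm), a list of three; "spin": the turn about the tool's z in units of 8 degrees (1.0 is 8 degrees). A call has 1 to 10 rows; each row shifts and turns the pose as measured when the row begins, along the tool's axes as they then stand; what a row does not reach is not made up. A row lasts 1/10 s, in which the tool goes at most 50 mm and 8.59 degrees, less where a joint would pass 70% of its speed; a pose out of reach is approached as far as the arm can. A call is refused whole if a number of a shift passes 1 or a number of a turn 1, either way. A call with a gripper value outside its range is refused whole. "gripper" is the closure in counts, from 0 (fully open) to 255 (shut), set as the call begins (left out, the last holds). The fingers move at their own pace and stop on an object; the grip force is fixed at half the most. Time passes only in rows, so rows that do not move let the fingers close. It gives the time, the measured TCP pose, the force and the opening at its end, in the units of the state.
- sense(): the state, without advancing time (a new reading comes with each control period).
- optics.capture(name): name is "scene" or "side" or "wrist"; returns a dict with "frame" (400x640x3 uint8, red, green, blue), "camera_matrix" (3x3 intrinsics, pixels), "eye" and "rotation" of the camera in the world. Camera axes: x right, y down, z forward; pixel columns grow to the right and rows downward; lengths in m; the calibration is good to about 2 mm. A picture is of the moment at which its call begins. There is no depth.
- r.finish_job(): hands the job in, once; it reports no verdict.
The state is a dict: "time_s": time; "joints": joint angles; "joint_velocities": joint speeds; "effort": joint torques, N m; "tcp_pos": TCP position; "ee_rot": TCP orientation; "wrist_force": force on the tool from outside, world axes, zero at the start; "moment": the same for the moment, N m; "gripper_width": opening from 0.0 (shut) to 1.0 (fully open).
Only numpy, scipy, OpenCV 4.12 (cv2) and the standard library are available. Lean on these libraries where they do the work, as an engineer would, in place of code of your own. Each camera call takes 0.05 s, during which the arm holds its last target.

## Working session

There is one attempt and no reset: what is moved stays moved. The work goes in short steps, Python scripts to look and compute and a tool call to move; the robot and the scene stay as the last step left them, time stands still between calls to the robot, and variables do not carry over. Pictures are saved under pics/ and viewed, and the job is handed in when it is done.

Besides the shell and the picture viewer there is one more tool, called after "Call:" as name([rows], argument=value, ...), one row to a line, values as JSON. servo_tool: Moves the arm, as the interface text tells. Its arguments: {"type":"object","properties":{"deltas":{"type":"array"},"gripper":{"type":"number"}},"required":["deltas"]}

```bash
mkdir -p pics
python3 - <<'E'
from station import sense, optics, r
import cv2
s=sense();print(s, r.grasp_offset)
for n in ["scene","side","wrist"]:
    c=optics.capture(n);cv2.imwrite(f"pics/{n}0.png",c["frame"][:,:,::-1]);print(n,c["camera_matrix"].tolist(),c["eye"],c["rotation"])
E
```

```text
{'time_s': 0.0, 'joints': array([-6.00121812e+01,  2.20900541e+01,  3.79193703e-01, -2.93899360e-02,
       -6.84102318e+01, -1.48145273e+01]), 'joint_velocities': array([ 0.03750164,  0.04344413, -0.00779123, -0.04256239, -0.05567839,
        0.06563646]), 'effort': array([ 5.94853300e-04, -3.90666926e+01,  1.87401652e+01,  4.21959087e+00,
        1.08715476e-02, -1.96290775e-04]), 'tcp_pos': array([ 0.16342702, -0.60262818,  0.22146201]), 'ee_rot': array([[-9.65188101e-01, -2.61555953e-01, -6.43202974e-04],
       [-2.61556732e-01,  9.65185887e-01,  2.06888606e-03],
       [ 7.96809670e-05,  2.16509828e-03, -9.99997653e-01]]), 'wrist_force': array([-0.31123821,  0.55312539,  0.27899946]), 'moment': array([-0.0294117 , -0.03877337,  0.05319995]), 'gripper_width': 0.9985312155897647} 0.0187
scene [[483.5611761291539, 0.0, 320.94690826405133], [0.0, 483.5611761291539, 204.8591295352109], [0.0, 0.0, 1.0]] [ 1.12206831 -0.25481842  1.04410412] [[ 0.37862379  0.75533975 -0.53488866]
 [ 0.92547143 -0.31652924  0.20811506]
 [-0.01211033 -0.57382148 -0.81889086]]
side [[365.4376773392312, 0.0, 318.8253800434282], [0.0, 365.4376773392312, 193.53715591161293], [0.0, 0.0, 1.0]] [0.00600525 0.74776845 0.53502205] [[-8.43835615e-01 -2.52905722e-01  4.73265412e-01]
 [-5.36601717e-01  3.97332252e-01 -7.44436484e-01]
 [ 2.28634282e-04 -8.82137051e-01 -4.70992750e-01]]
wrist [[315.62176702502137, 0.0, 319.935262547718], [0.0, 315.62176702502137, 192.31033523470424], [0.0, 0.0, 1.0]] [ 0.08525451 -0.62376533  0.38487314] [[-0.26191309  0.92189562  0.28549957]
 [ 0.96508994  0.24966418  0.07917834]
 [ 0.00171514  0.29627061 -0.9551025 ]]
```

View pics/scene0.png

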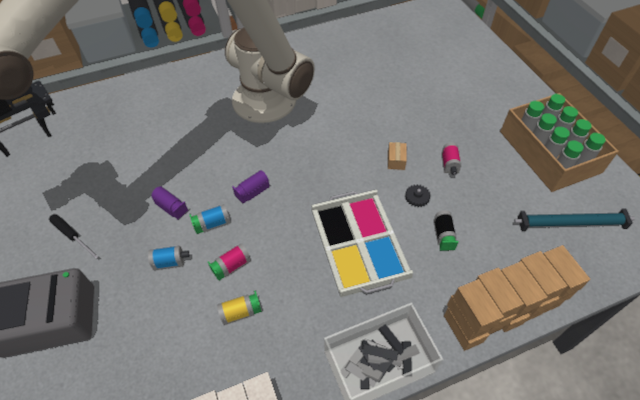

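View pics/side0.png

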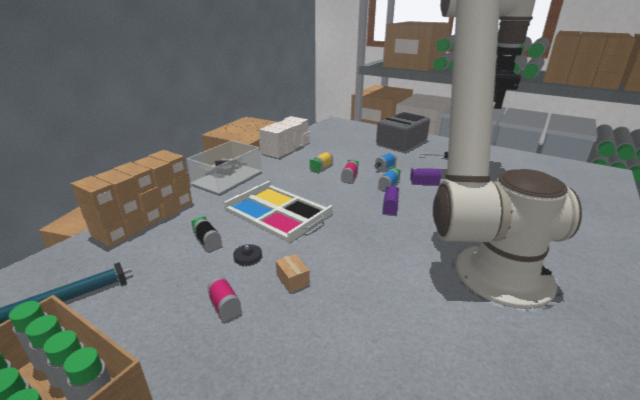

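View pics/wrist0.png

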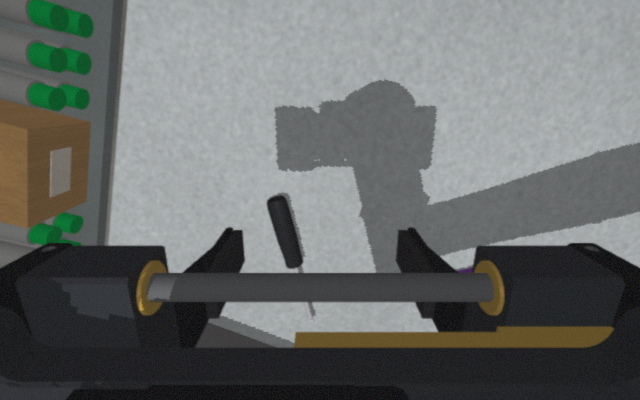

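```bash
cat > h.py <<'E'
from station import sense, optics, r
import cv2, numpy as np
def ray(c,p):
    K=np.array(c["camera_matrix"]);d=np.array(c["rotation"])@np.linalg.inv(K)@np.array([p[0],p[1],1.]);return np.array(c["eye"]),d/np.linalg.norm(d)
def plane(c,p,z):
    e,d=ray(c,p);return e+d*(z-e[2])/d[2]
def tri(obs):
    A=np.zeros((3,3));b=np.zeros(3)
    for c,p in obs:
        e,d=ray(c,p);M=np.eye(3)-np.outer(d,d);A+=M;b+=M@e
    x=np.linalg.solve(A,b)
    res=[np.linalg.norm(np.cross(x-ray(c,p)[0],ray(c,p)[1])) for c,p in obs]
    return x,res
def proj(c,X):
    q=np.array(c["rotation"]).T@(np.array(X)-c["eye"]);q=np.array(c["camera_matrix"])@q;return q[:2]/q[2]
R={"cyan":((97,150,110),(108,255,255)),"magenta":((160,150,90),(175,255,255)),"yellow":((22,150,100),(30,255,255)),"green":((50,130,60),(75,255,255)),"purple":((135,120,40),(150,255,255))}
def blobs(fr,col,amin=25):
    hsv=cv2.cvtColor(fr,cv2.COLOR_RGB2HSV);lo,hi=R[col]
    m=cv2.inRange(hsv,lo,hi);m=cv2.morphologyEx(m,cv2.MORPH_CLOSE,np.ones((3,3)))
    cs,_=cv2.findContours(m,cv2.RETR_EXTERNAL,cv2.CHAIN_APPROX_NONE);o=[]
    for k in cs:
        a=cv2.contourArea(k)
        if a>=amin:
            M=cv2.moments(k);o.append((M["m10"]/M["m00"],M["m01"]/M["m00"],a,k))
    return sorted(o,key=lambda t:-t[2])
E
python3 - <<'E'
from h import *
for n in ["scene","side"]:
    c=optics.capture(n)
    np.save(n+".npy",c,allow_pickle=True)
    for col in R:
        for b in blobs(c["frame"],col):
            print(n,col,np.round(b[:3],1),cv2.boundingRect(b[3]),plane(c,b[:2],.03 if b[2]<900 else .007).round(3))
f=np.load("scene.npy",allow_pickle=True).item()["frame"][:,:,::-1]
a=cv2.resize(f[165:330,140:275],None,fx=4,fy=4,interpolation=cv2.INTER_CUBIC)[:600]
cv2.imwrite("pics/cropA.png",cv2.resize(f[165:330,140:275],(490,600),interpolation=cv2.INTER_CUBIC))
cv2.imwrite("pics/cropB.png",cv2.resize(f[130:305,300:480],(617,600),interpolation=cv2.INTER_CUBIC))
E
```

```text
scene cyan [383.7 257.3 867.5] (366, 237, 37, 41) [0.658 0.083 0.03 ]
scene cyan [163.8 257.2 345. ] (153, 247, 24, 21) [ 0.456 -0.402  0.03 ]
scene cyan [213.2 217.1 297.5] (202, 207, 23, 21) [ 0.389 -0.262  0.03 ]
scene magenta [367.3 217.3 764.5] (350, 199, 36, 38) [0.54  0.096 0.03 ]
scene magenta [194.1  16.7 412. ] (183, 0, 22, 36) [-0.467 -0.103  0.03 ]
scene magenta [233.4 258.8 351. ] (220, 246, 26, 27) [ 0.524 -0.249  0.03 ]
scene magenta [450.3 153.1 174. ] (443, 146, 17, 17) [0.436 0.398 0.03 ]
scene yellow [350.  266.2 900.5] (332, 246, 37, 42) [0.638 0.005 0.007]
scene yellow [170.1  20.9 456.5] (159, 2, 23, 39) [-0.476 -0.187  0.03 ]
scene yellow [234.8 309.  401. ] (222, 297, 26, 25) [ 0.648 -0.282  0.03 ]
scene green [573.4 148.7 203. ] (565, 141, 18, 17) [0.554 0.718 0.03 ]
scene green [595.4 140.8 193.5] (587, 133, 18, 17) [0.554 0.794 0.03 ]
scene green [560.  134.5 190.5] (552, 127, 18, 16) [0.496 0.719 0.03 ]
scene green [581.7 127.2 182. ] (573, 120, 18, 16) [0.497 0.793 0.03 ]
scene green [547.2 121.2 177.5] (539, 114, 18, 16) [0.439 0.718 0.03 ]
scene green [
[... 1379 characters left out ...]
384.8 858. ] (0, 353, 41, 47) [0.572 0.7   0.03 ]
side green [625.7 151.8 161.5] (618, 145, 16, 15) [-0.276 -0.945  0.03 ]
side green [606.6 148.8 140.5] (600, 142, 14, 14) [-0.217 -0.944  0.03 ]
side green [530.1  70.8 117. ] (524, 65, 14, 13) [ 0.209 -2.687  0.03 ]
side green [535.5  50.4 111.5] (529, 45, 14, 12) [ 0.295 -4.156  0.03 ]
side green [440.1  63.   66. ] (435, 58, 12, 11) [ 0.924 -2.701  0.03 ]
side green [636.5 172.9  63. ] (632, 167, 8, 14) [-0.289 -0.732  0.03 ]
side green [315.2 164.3  62.5] (311, 159, 9, 12) [ 0.639 -0.225  0.03 ]
side purple [426. 176. 363.] (412, 169, 29, 16) [ 0.286 -0.338  0.03 ]
side purple [390.7 199.8 272.5] (384, 187, 14, 27) [ 0.321 -0.128  0.03 ]
```

View pics/cropA.png

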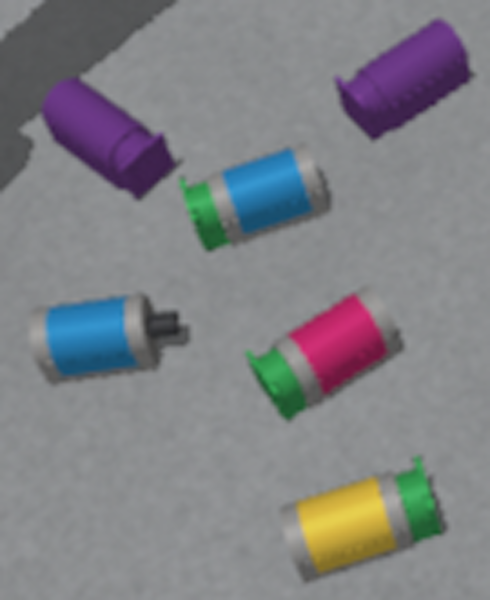

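View pics/cropB.png

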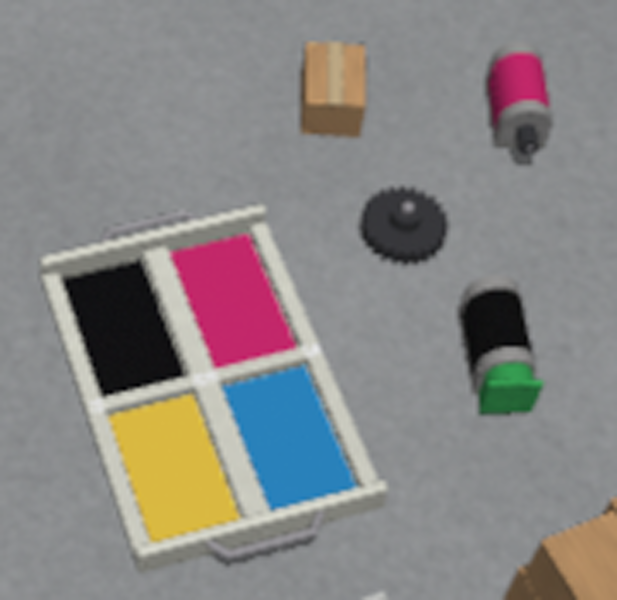

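Candidates (scene pixels): the cyan ones are fresh (210,218) with green grip, spent (168,257) with dark hub, and purple look-alikes at (168,201) and (252,186). The magenta ones are fresh (230,262) and spent (452,158). Yellow is at (240,308) and black at (446,232), both with green grips. I'll pick only the four green-gripped ones, as the crops confirm. Liners: black and magenta at the back, yellow and cyan at the front. Next I move the wrist camera over the cluster for a precise view.

Call:
servo_tool([
  {"slide": [-1,0.57,0],"spin": 0},
  {"slide": [-1,0.57,0],"spin": 0},
  {"slide": [-1,0.57,0],"spin": 0},
  {"slide": [-1,0.57,0],"spin": 0},
  {"slide": [-1,0.57,0],"spin": 0},
  {"slide": [-1,0.57,0],"spin": 0},
  {"slide": [-1,0.57,0],"spin": 0},
  {"slide": [-1,0.57,0],"spin": 0},
  {"slide": [-1,0.57,0],"spin": 0},
  {"slide": [-1,0.57,0],"spin": 0},
])

```text
time_s: 1.25
tcp_pos: [0.3723, -0.3944, 0.2202]
ee_rot: [[-0.967, -0.254, -0.002], [-0.254, 0.967, 0.003], [0.001, 0.003, -1.0]]
wrist_force: [0.3, -0.4, 0.3]
gripper_width: 0.997
```

Call:
servo_tool([
  {"slide": [-1,0.57,0],"spin": 0},
  {"slide": [-1,0.57,0],"spin": 0},
  {"slide": [-1,0.57,0],"spin": 0},
  {"slide": [-1,0.57,0],"spin": 0},
  {"slide": [-1,0.57,0],"spin": 0},
  {"slide": [-1,0.57,0],"spin": 0},
  {"slide": [-1,0.57,0],"spin": 0},
  {"slide": [0,0,0],"spin": 0},
  {"slide": [0,0,0],"spin": 0},
])

```text
time_s: 2.15
tcp_pos: [0.5231, -0.2438, 0.2199]
ee_rot: [[-0.966, -0.259, -0.002], [-0.259, 0.966, 0.004], [0.001, 0.004, -1.0]]
wrist_force: [-1.5, -0.7, -0.1]
gripper_width: 1.001
```

Run:
```python
from h import *
c=optics.capture("wrist");np.save("w1.npy",c,allow_pickle=True);cv2.imwrite("pics/w1.png",c["frame"][:,:,::-1])
s=sense();print(s["time_s"],s["tcp_pos"],s["joints"].round(1),c["eye"])
```

```text
2.2 [ 0.52302121 -0.2439942   0.21985619] [ -9.   17.6  -6.5  -0.2 -66.  -65.9] [ 0.44508057 -0.26494925  0.38324057]
```

View pics/w1.png

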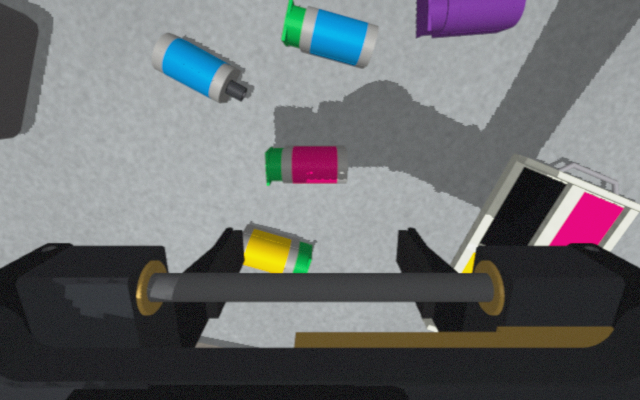

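```bash
cat > m.py <<'E'
from h import *
R["cyan"]=((95,130,90),(112,255,255)); R["magenta"]=((158,130,80),(178,255,255))
def line_angle(c,k,z=.03):
    pts=np.array([plane(c,p,z)[:2] for p in k.reshape(-1,2)],np.float32)
    rc=cv2.minAreaRect(pts);return rc
E
python3 - <<'E'
from m import *
w=np.load("w1.npy",allow_pickle=True).item();s=np.load("scene.npy",allow_pickle=True).item()
sc={"cyan":(213.2,217.1),"magenta":(233.4,258.8),"yellow":(234.8,309)}
for col in ["cyan","magenta","yellow","green"]:
    for b in blobs(w["frame"],col,100):
        rc=line_angle(w,b[3],.035)
        print(col,np.round(b[:3],1),"plane35",plane(w,b[:2],.035).round(4),"rect",np.round(rc[0],4),np.round(rc[1],4),round(rc[2],1))
        if col in sc:
            x,res=tri([(w,b[:2]),(s,sc[col])]);print("   tri",x.round(4),np.round(res,4))
E
```

```text
cyan [ 337.8   37.1 2202.5] plane35 [ 0.3868 -0.2607  0.035 ] rect [ 0.3875 -0.2604] [0.0412 0.0513] 0.9
   tri [ 0.385  -0.2614  0.0239] [0.0009 0.0009]
cyan [ 190.1   64.9 2015.5] plane35 [ 0.4511 -0.3997  0.035 ] rect [ 0.4519 -0.398 ] [0.0575 0.0402] 76.7
   tri [ 0.468  -0.2996  0.1804] [0.0454 0.0454]
magenta [ 587.4  221.6 2120.5] plane35 [0.5016 0.0821 0.035 ] rect [0.5081 0.0833] [0.0554 0.0732] 83.8
   tri [ 0.537  -0.1952  0.216 ] [0.0996 0.0996]
magenta [ 314.2  164.1 1579.5] plane35 [ 0.5184 -0.2506  0.035 ] rect [ 0.5186 -0.2503] [0.0412 0.0511] 15.0
   tri [ 0.5207 -0.2494  0.0239] [0.0007 0.0007]
yellow [ 266.5  251.6 1447. ] plane35 [ 0.6391 -0.2792  0.035 ] rect [ 0.6396 -0.2793] [0.052  0.0512] 86.8
   tri [ 0.6452 -0.2807  0.0241] [0.0011 0.0011]
yellow [469.6 264.9 102. ] plane35 [ 0.592 -0.031  0.035] rect [ 0.5894 -0.0335] [0.0266 0.0126] 14.8
   tri [ 0.6101 -0.1945  0.122 ] [0.1126 0.1126]
green [292.7  24.4 663.5] plane35 [ 0.3875 -0.307   0.035 ] rect [ 0.3869 -0.3068] [0.0403 0.0179] 1.9
green [273.1 164.2 448. ] plane35 [ 0.5305 -0.2951  0.035 ] rect [ 0.5331 -0.2933] [0.0426 0.0191] 14.8
green [303.1 258.2 358.5] plane35 [ 0.6364 -0.2336  0.035 ] rect [ 0.6367 -0.2331] [0.043  0.0179] 1.7
```

Run:
```python
from m import *
s=np.load("scene.npy",allow_pickle=True).item();d=np.load("side.npy",allow_pickle=True).item()
def black(fr,box):
    m=(fr.max(2)<45).astype(np.uint8);mm=np.zeros_like(m);x,y,w,h=box;mm[y:y+h,x:x+w]=m[y:y+h,x:x+w]
    ks,_=cv2.findContours(mm,cv2.RETR_EXTERNAL,cv2.CHAIN_APPROX_NONE);k=max(ks,key=cv2.contourArea);M=cv2.moments(k)
    return (M["m10"]/M["m00"],M["m01"]/M["m00"],M["m00"],k)
B={}
for col in ["cyan","magenta","yellow"]:
    a=[b for b in blobs(s["frame"],col,500)][0]
    e=[b for b in blobs(d["frame"],col,100) if 200<b[0]<340 and 185<b[1]<240 ][0]
    B[col]=(a,e)
B["black"]=(black(s["frame"],(310,190,50,70)),black(d["frame"],(270,190,55,40)))
for col,(a,e) in B.items():
    x,res=tri([(s,a[:2]),(d,e[:2])]);rc=line_angle(s,a[3],.007);rd=line_angle(d,e[3],.007)
    print(col,np.round(a[:3],1),np.round(e[:3],1),"tri",x.round(4),np.round(res,4),"sceneplane",plane(s,a[:2],.007).round(4),"side",plane(d,e[:2],.007).round(4),"rect",np.round(rc[0],4),np.round(rc[1],4),round(rc[2],1),np.round(rd[0],4),np.round(rd[1],4),round(rd[2],1))
b=black(s["frame"],(432,208,25,32));g=line_angle(s,b[3],.035)
e=black(d["frame"],(190,220,32,32))
print("blackcart",b[:3],e[:3],plane(s,b[:2],.035),g,tri([(s,b[:2]),(d,e[:2])]))
```

```text
cyan [383.6 257.3 888. ] [251.6 208.  325.5] tri [0.6491 0.0908 0.0084] [0.0013 0.0013] sceneplane [0.6475 0.0903 0.007 ] side [0.6515 0.0902 0.007 ] rect [0.6459 0.0907] [0.062  0.1021] 83.6 [0.6532 0.0892] [0.0573 0.1019] 84.0
magenta [367.3 217.3 788. ] [281.1 221.9 345.5] tri [0.5307 0.1047 0.01  ] [0.0028 0.0028] sceneplane [0.5267 0.1039 0.007 ] side [0.5351 0.1036 0.007 ] rect [0.5251 0.1045] [0.063  0.1067] 83.4 [0.5362 0.1026] [0.0573 0.0888] 83.5
yellow [350.  266.2 900.5] [273.3 196.8 228. ] tri [0.6394 0.0054 0.0083] [0.0009 0.0009] sceneplane [0.6381 0.0051 0.007 ] side [0.6414 0.0045 0.007 ] rect [0.6366 0.0055] [0.0613 0.101 ] 84.0 [0.6426 0.0037] [0.0517 0.0956] 83.9
black [335.3 225.3 762.5] [302.6 209.3 212. ] tri [0.5211 0.0192 0.0096] [0.0023 0.0023] sceneplane [0.5176 0.0184 0.007 ] side [0.5247 0.018  0.007 ] rect [0.5158 0.0189] [0.0603 0.1043] 83.4 [0.5262 0.0168] [0.0479 0.0817] 83.0
blackcart (443.4709418837675, 223.75484301937206, 249.5) (202.76288659793815, 229.22680412371133, 145.5) [0.63275749 0.25935388 0.035     ] ((0.6369258165359497, 0.25794169306755066), (0.04322049766778946, 0.06098441034555435), 68.77145385742188) (array([0.63912067, 0.26458184, 0.03790965]), [np.float64(0.008298382292232672), np.float64(0.008298382292232648)])
```

The wrist view shows the bands: cyan (338,37), magenta (314,164), yellow (266,252). Each measures about 41x51 mm with its centre about 24 mm high, which matches the given sizes. The tray sits at -6.5°, its centre at about (0.585, 0.055). I'll start with magenta.

```bash
cat > go.py <<'E'
import sys
from h import *
def go(x,y,z,yaw):
    s=sense();Rm=s["ee_rot"];d=Rm.T@(np.array([x,y,z])-s["tcp_pos"])
    cur=np.degrees(np.arctan2(Rm[1,0],Rm[0,0]));dy=(yaw-cur+180)%360-180
    print("t",round(s["time_s"],2),"tcp",s["tcp_pos"].round(4),"yaw",cur.round(1),"F",s["wrist_force"].round(1),"w",round(s["gripper_width"],3),"j",s["joints"].round(0))
    print("units tool xyz",(d/0.025).round(2),"spin",round(-dy/8,2))
if __name__=="__main__": go(*map(float,sys.argv[1:]))
E
echo ok
```

```text
ok
```

Call:
servo_tool([
  {"slide": [0,0,0],"spin": -1},
  {"slide": [0,0,0],"spin": -1},
  {"slide": [0,0,0],"spin": -1},
  {"slide": [0,0,0],"spin": -1},
  {"slide": [0,0,0],"spin": -1},
  {"slide": [0,0,0],"spin": -1},
  {"slide": [0,0,0],"spin": -1},
  {"slide": [0,0,0],"spin": -1},
  {"slide": [0,0,0],"spin": -1},
  {"slide": [0,0,0],"spin": -1},
])

```text
time_s: 3.2
tcp_pos: [0.5137, -0.2527, 0.2204]
ee_rot: [[0.129, -0.992, -0.004], [-0.992, -0.129, 0.004], [-0.005, 0.004, -1.0]]
wrist_force: [0.8, -0.2, -0.5]
gripper_width: 1.001
```

```bash
python3 go.py 0.5195 -0.25 0.09 -74
```

```text
t 3.2 tcp [ 0.5137 -0.2527  0.2204] yaw -82.6 F [ 0.8 -0.2 -0.5] w 1.001 j [-10.  17.  -7.  -0. -66.  18.]
units tool xyz [-0.05 -0.26  5.22] spin -1.07
```

Call:
servo_tool([
  {"slide": [0,-0.26,0],"spin": -1},
  {"slide": [0,0,1],"spin": 0},
  {"slide": [0,0,1],"spin": 0},
  {"slide": [0,0,1],"spin": 0},
  {"slide": [0,0,0.9],"spin": 0},
  {"slide": [0,0,0],"spin": 0},
])

```text
time_s: 3.8
tcp_pos: [0.5155, -0.2576, 0.1224]
ee_rot: [[0.265, -0.964, -0.0], [-0.964, -0.265, 0.003], [-0.003, -0.0, -1.0]]
wrist_force: [0.0, 0.6, -0.2]
gripper_width: 1.003
```

```bash
python3 go.py 0.5195 -0.25 0.008 -74
python3 - <<'E'
from m import *
c=optics.capture("wrist");np.save("w2.npy",c,allow_pickle=True);cv2.imwrite("pics/w2.png",c["frame"][:,:,::-1])
w=np.load("w1.npy",allow_pickle=True).item()
for col in ["magenta","yellow","green","cyan"]:
  for b in blobs(c["frame"],col,100):
    print(col,np.round(b[:3],1),plane(c,b[:2],.035).round(4),line_angle(c,b[3],.035))
    if col=="magenta":print(tri([(c,b[:2]),(w,(314.2,164.1))]))
E
```

```text
t 3.8 tcp [ 0.5155 -0.2576  0.1224] yaw -74.6 F [ 0.   0.6 -0.2] w 1.003 j [-11.  23. -14.  -0. -53.  26.]
units tool xyz [-0.24 -0.23  4.58] spin -0.08
magenta [ 311.6  206.1 2588. ] [ 0.5207 -0.247   0.035 ] ((0.5205559730529785, -0.2467193305492401), (0.039073534309864044, 0.0565604567527771), 15.06057071685791)
(array([ 0.51941716, -0.24933082,  0.0374691 ]), [np.float64(0.0019736581095791948), np.float64(0.001973658109579311)])
yellow [ 172.1  131.3 3807. ] [ 0.6422 -0.2782  0.035 ] ((0.6416559815406799, -0.27785199880599976), (0.05763145163655281, 0.04666340351104736), 87.40021514892578)
green [ 481.5  178.9 1311.5] [ 0.3924 -0.3069  0.035 ] ((0.3901619017124176, -0.3062628507614136), (0.02102661319077015, 0.057288192212581635), 87.02999877929688)
green [ 311.6  148.2 1136.5] [ 0.5333 -0.2944  0.035 ] ((0.5335270166397095, -0.2934899628162384), (0.03806939721107483, 0.022436391562223434), 15.387885093688965)
green [161.6 186.3 993. ] [ 0.6447 -0.2309  0.035 ] ((0.6451424360275269, -0.23078323900699615), (0.05499426648020744, 0.023704444989562035), 14.256993293762207)
cyan [ 454.4   36.1 4439. ] [ 0.4551 -0.3999  0.035 ] ((0.45576587319374084, -0.39873069524765015), (0.059828583151102066, 0.043124910444021225), 76.63784790039062)
cyan [ 459.8  229.4 3040. ] [ 0.3918 -0.2604  0.035 ] ((0.39219769835472107, -0.259268581867218), (0.05617285519838333, 0.05432848259806633), 85.17382049560547)
```

View pics/w2.png

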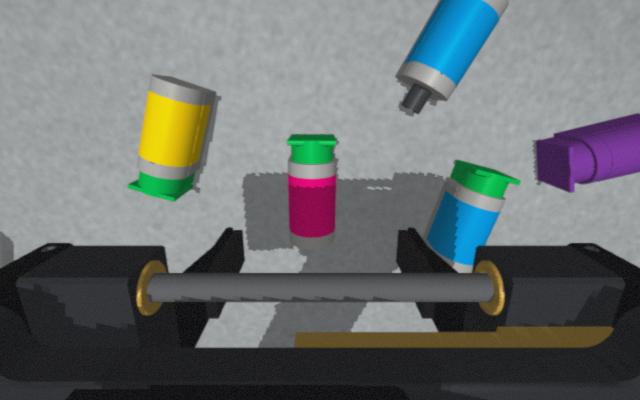

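Magenta lies between the fingers at (312,206), aligned with the jaws. It's clear of the others, so I'll go down.

Call:
servo_tool([
  {"slide": [-0.25,-0.23,0.8],"spin": 0},
  {"slide": [0,0,1],"spin": 0},
  {"slide": [0,0,1],"spin": 0},
  {"slide": [0,0,1],"spin": 0},
  {"slide": [0,0,0.5],"spin": 0},
  {"slide": [0,0,0],"spin": 0},
])

```text
time_s: 4.45
tcp_pos: [0.5287, -0.256, 0.0254]
ee_rot: [[0.264, -0.964, 0.023], [-0.964, -0.264, -0.006], [0.012, -0.021, -1.0]]
wrist_force: [-0.0, 0.3, -0.4]
gripper_width: 1.003
```

```bash
python3 go.py 0.5195 -0.25 0.008 -75
```

```text
t 4.45 tcp [ 0.5287 -0.256   0.0254] yaw -74.7 F [-0.   0.3 -0.4] w 1.003 j [-10.  30. -19.   0. -39.  25.]
units tool xyz [-0.34  0.31  0.69] spin 0.04
```

Call:
servo_tool([
  {"slide": [-0.34,0.31,0],"spin": 0},
  {"slide": [0,0,0.4],"spin": 0},
  {"slide": [0,0,0],"spin": 0},
])

```text
time_s: 4.75
tcp_pos: [0.5208, -0.2503, 0.0184]
ee_rot: [[0.264, -0.964, 0.03], [-0.964, -0.264, -0.008], [0.015, -0.027, -1.0]]
wrist_force: [1.0, 0.3, 0.3]
gripper_width: 1.003
```

```bash
python3 go.py 0.5195 -0.25 0.008 -75
```

```text
t 4.75 tcp [ 0.5208 -0.2503  0.0184] yaw -74.7 F [1.  0.3 0.3] w 1.003 j [-10.  30. -21.   0. -37.  25.]
units tool xyz [-0.03  0.06  0.42] spin 0.04
```

Call:
servo_tool([
  {"slide": [0,0,0.45],"spin": 0},
  {"slide": [0,0,0],"spin": 0},
])

```text
time_s: 4.95
tcp_pos: [0.5219, -0.2505, 0.0076]
ee_rot: [[0.264, -0.964, 0.032], [-0.964, -0.265, -0.008], [0.016, -0.029, -0.999]]
wrist_force: [0.2, -0.0, 0.3]
gripper_width: 1.0
```

```bash
python3 go.py 0.5195 -0.25 0.008 -75
```

```text
t 4.95 tcp [ 0.5219 -0.2505  0.0076] yaw -74.7 F [ 0.2 -0.   0.3] w 1.0 j [-10.  31. -22.   0. -36.  25.]
units tool xyz [-0.04  0.09 -0.02] spin 0.04
```

Call:
servo_tool([
  {"slide": [0,0,0],"spin": 0},
  {"slide": [0,0,0],"spin": 0},
  {"slide": [0,0,0],"spin": 0},
  {"slide": [0,0,0],"spin": 0},
  {"slide": [0,0,0],"spin": 0},
  {"slide": [0,0,0],"spin": 0},
], gripper=255)

```text
time_s: 5.55
tcp_pos: [0.5228, -0.2507, 0.0079]
ee_rot: [[0.265, -0.964, 0.034], [-0.964, -0.265, -0.009], [0.017, -0.03, -0.999]]
wrist_force: [-0.5, 0.4, 0.1]
gripper_width: 0.539
```

Call:
servo_tool([
  {"slide": [0,0,-0.5],"spin": 0},
  {"slide": [0,0,-0.8],"spin": 0},
  {"slide": [0,0,-0.8],"spin": 0},
  {"slide": [0,0,-0.8],"spin": 0},
  {"slide": [0,0,0],"spin": 0},
])

```text
time_s: 6.05
tcp_pos: [0.5176, -0.2493, 0.0827]
ee_rot: [[0.264, -0.964, 0.028], [-0.965, -0.264, -0.006], [0.013, -0.025, -1.0]]
wrist_force: [1.0, 0.0, -2.9]
gripper_width: 0.458
```

```bash
python3 go.py 0.5284 0.1048 0.085 -6.5
```

```text
t 6.05 tcp [ 0.5176 -0.2493  0.0827] yaw -74.7 F [ 1.   0.  -2.9] w 0.458 j [-10.  24. -18.   0. -46.  25.]
units tool xyz [-13.55  -4.16  -0.17] spin -8.53
```

Call:
servo_tool([
  {"slide": [-0.97,-0.3,-0.05],"spin": 0},
  {"slide": [-0.97,-0.3,-0.05],"spin": 0},
  {"slide": [-0.97,-0.3,0],"spin": 0},
  {"slide": [-0.97,-0.3,0],"spin": 0},
  {"slide": [-0.97,-0.3,0],"spin": 0},
  {"slide": [-0.97,-0.3,0],"spin": 0},
  {"slide": [-0.97,-0.3,0],"spin": 0},
  {"slide": [-0.97,-0.3,0],"spin": 0},
  {"slide": [-0.97,-0.3,0],"spin": 0},
  {"slide": [-0.97,-0.3,0],"spin": 0},
])

```text
time_s: 7.05
tcp_pos: [0.5181, 0.0112, 0.0756]
ee_rot: [[0.252, -0.968, 0.011], [-0.968, -0.252, -0.004], [0.007, -0.009, -1.0]]
wrist_force: [0.4, 0.3, -2.1]
gripper_width: 0.455
```

```bash
python3 go.py 0.5284 0.1048 0.085 -6.5
```

```text
t 7.05 tcp [0.5181 0.0112 0.0756] yaw -75.4 F [ 0.4  0.3 -2.1] w 0.455 j [ 19.  21. -26.   1. -43.  -5.]
units tool xyz [-3.52 -1.35 -0.39] spin -8.61
```

Call:
servo_tool([
  {"slide": [-0.9,-0.35,-0.2],"spin": 0},
  {"slide": [-0.9,-0.35,-0.1],"spin": 0},
  {"slide": [-0.9,-0.35,-0.1],"spin": 0},
  {"slide": [-0.7,-0.3,0],"spin": 0},
  {"slide": [0,0,0],"spin": -1},
  {"slide": [0,0,0],"spin": -1},
  {"slide": [0,0,0],"spin": -1},
  {"slide": [0,0,0],"spin": -1},
  {"slide": [0,0,0],"spin": -1},
  {"slide": [0,0,0],"spin": -1},
])

```text
time_s: 8.05
tcp_pos: [0.5201, 0.1076, 0.075]
ee_rot: [[0.903, -0.429, -0.01], [-0.429, -0.903, -0.008], [-0.005, 0.011, -1.0]]
wrist_force: [0.3, -0.3, -3.7]
gripper_width: 0.455
```

Call:
servo_tool([
  {"slide": [0,0,0],"spin": -1},
  {"slide": [0,0,0],"spin": -1},
  {"slide": [0,0,0],"spin": -0.5},
  {"slide": [0,0,0],"spin": 0},
])

```text
time_s: 8.45
tcp_pos: [0.5162, 0.1063, 0.0707]
ee_rot: [[0.997, -0.08, -0.018], [-0.081, -0.997, -0.01], [-0.017, 0.012, -1.0]]
wrist_force: [0.4, -0.0, -2.2]
gripper_width: 0.456
```

```bash
python3 go.py 0.5284 0.1048 0.085 -6.5
python3 - <<'E'
from m import *
c=optics.capture("wrist");np.save("w3.npy",c,allow_pickle=True);cv2.imwrite("pics/w3.png",c["frame"][:,:,::-1])
c=optics.capture("scene");np.save("s3.npy",c,allow_pickle=True);cv2.imwrite("pics/s3.png",cv2.resize(c["frame"][130:330,220:500,::-1],(800,571)))
E
```

```text
t 8.45 tcp [0.5162 0.1063 0.0707] yaw -4.6 F [ 0.4 -0.  -2.2] w 0.456 j [ 29.  23. -24.   0. -45.  56.]
units tool xyz [ 0.48  0.03 -0.58] spin 0.24
```

View pics/w3.png

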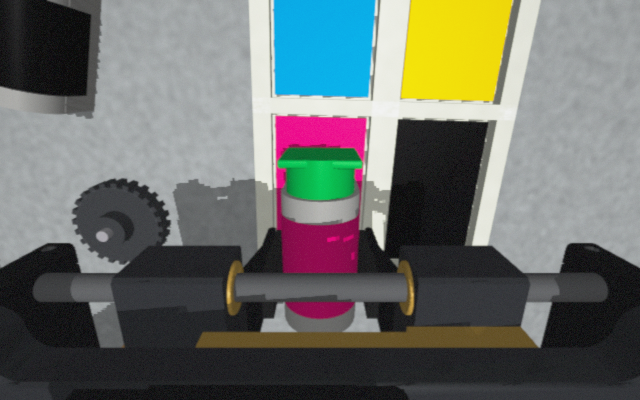

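View pics/s3.png

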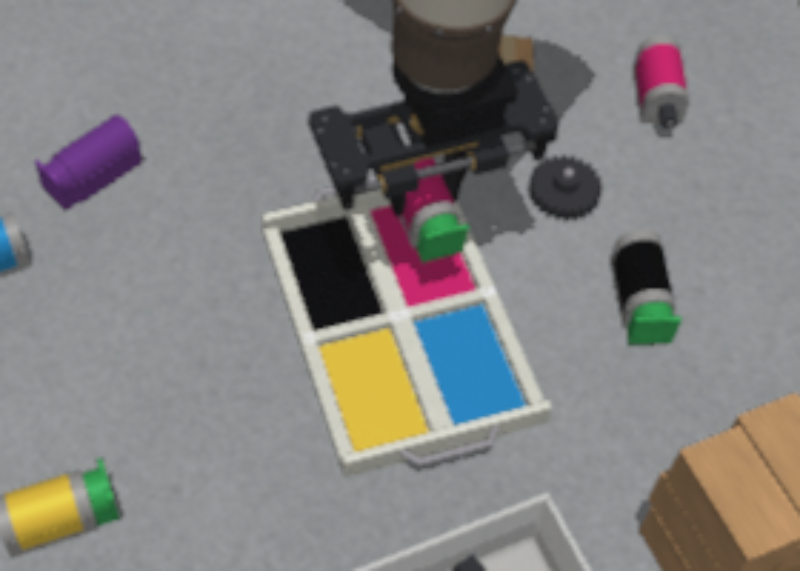

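Run:
```python
from m import *
c=np.load("w3.npy",allow_pickle=True).item();f=c["frame"]
print("rib cross",plane(c,(382,108),.013))
for col in ["cyan","yellow"]:
    for b in blobs(f,col,500):
        print(col,b[:3],[plane(c,p,.007)[:2].round(4) for p in cv2.boxPoints(cv2.minAreaRect(b[3]))],line_angle(c,b[3],.007))
for b in blobs(f,"magenta",300): print("m",b[:3],cv2.boundingRect(b[3]))
```

```text
rib cross [0.58509097 0.058623   0.013     ]
cyan (322.9399539372669, 46.666648387804344, 9118.0) [array([0.6556, 0.1237]), array([0.6508, 0.0612]), array([0.5931, 0.0628]), array([0.5986, 0.1309])] ((0.6252695918083191, 0.09548410773277283), (0.06362411379814148, 0.05807171016931534), 83.85701751708984)
yellow (454.14759894459104, 48.55306948109059, 9475.0) [array([0.591 , 0.0445]), array([0.653 , 0.0402]), array([ 0.6441, -0.0252]), array([ 0.5806, -0.0273])] ((0.6171873807907104, 0.009560801088809967), (0.06424296647310257, 0.06109851971268654), 83.71753692626953)
m (316.5798472775564, 242.91899070385125, 4016.0) (276, 166, 84, 107)
m (319.681056895822, 132.77175161738919, 2756.5) (275, 116, 91, 46)
m (319.4304029304029, 308.68660968660964, 819.0) (286, 302, 68, 17)
```

Tray centre from the rib crossing is (0.585, 0.058), which agrees with the two-view fix. Magenta is held over its own liner. Next I shift it and lower it.

Call:
servo_tool([
  {"slide": [0.4,0,0],"spin": 0.24},
  {"slide": [0,0,0.7],"spin": 0},
  {"slide": [0,0,0.6],"spin": 0},
  {"slide": [0,0,0],"spin": 0},
])

```text
time_s: 8.95
tcp_pos: [0.5288, 0.1055, 0.0376]
ee_rot: [[0.992, -0.125, -0.015], [-0.125, -0.992, -0.009], [-0.014, 0.011, -1.0]]
wrist_force: [-1.4, -0.3, -2.3]
gripper_width: 0.456
```

```bash
python3 go.py 0.5284 0.106 0.016 -6.5
```

```text
t 8.95 tcp [0.5288 0.1055 0.0376] yaw -7.2 F [-1.4 -0.3 -2.3] w 0.456 j [ 29.  26. -24.   0. -41.  54.]
units tool xyz [-0.01 -0.03  0.86] spin -0.09
```

Call:
servo_tool([
  {"slide": [0,0,0.4],"spin": 0},
  {"slide": [0,0,0.25],"spin": 0},
  {"slide": [0,0,0],"spin": 0},
])

```text
time_s: 9.25
tcp_pos: [0.5302, 0.1051, 0.0239]
ee_rot: [[0.992, -0.127, -0.014], [-0.127, -0.992, -0.011], [-0.013, 0.012, -1.0]]
wrist_force: [0.7, 0.1, -2.2]
gripper_width: 0.455
```

```bash
python3 go.py 0.5284 0.106 0.016 -6.5
```

```text
t 9.25 tcp [0.5302 0.1051 0.0239] yaw -7.3 F [ 0.7  0.1 -2.2] w 0.455 j [ 28.  27. -24.   0. -39.  54.]
units tool xyz [-0.07 -0.03  0.32] spin -0.1
```

Call:
servo_tool([
  {"slide": [-0.05,0,0.22],"spin": 0},
  {"slide": [0,0,0.1],"spin": 0},
  {"slide": [0,0,0],"spin": 0},
])

```text
time_s: 9.55
tcp_pos: [0.5306, 0.1051, 0.0236]
ee_rot: [[0.992, -0.125, -0.01], [-0.125, -0.992, -0.012], [-0.009, 0.013, -1.0]]
wrist_force: [-1.2, 0.4, -4.3]
gripper_width: 0.459
```

Call:
servo_tool([
  {"slide": [0,0,0],"spin": 0},
  {"slide": [0,0,0],"spin": 0},
  {"slide": [0,0,0],"spin": 0},
], gripper=80)

```text
time_s: 9.85
tcp_pos: [0.5326, 0.1059, 0.0243]
ee_rot: [[0.992, -0.124, -0.006], [-0.124, -0.992, -0.01], [-0.004, 0.011, -1.0]]
wrist_force: [0.0, 0.3, 0.2]
gripper_width: 0.636
```

```bash
python3 go.py 0.5284 0.106 0.1 -6.5
```

```text
t 9.85 tcp [0.5326 0.1059 0.0243] yaw -7.1 F [0.  0.3 0.2] w 0.636 j [ 29.  27. -25.   1. -39.  54.]
units tool xyz [-0.18  0.05 -3.03] spin -0.08
```

Call:
servo_tool([
  {"slide": [0,0,-0.5],"spin": 0},
  {"slide": [0,0,-0.8],"spin": 0},
  {"slide": [-0.5,0,-0.9],"spin": 0},
  {"slide": [-0.8,0,-0.9],"spin": 0},
  {"slide": [-0.8,0,-0.9],"spin": 0},
  {"slide": [-0.8,0,-0.9],"spin": 0},
  {"slide": [0,0,0],"spin": 0},
])

```text
time_s: 10.55
tcp_pos: [0.462, 0.1172, 0.1554]
ee_rot: [[0.992, -0.124, -0.001], [-0.124, -0.992, -0.009], [0.0, 0.009, -1.0]]
wrist_force: [1.0, 0.2, -1.0]
gripper_width: 0.684
```

```bash
python3 go.py 0.387 -0.26 0.1 -90
python3 - <<'E'
from m import *
c=optics.capture("wrist");np.save("w4.npy",c,allow_pickle=True);cv2.imwrite("pics/w4.png",c["frame"][:,:,::-1])
d=optics.capture("side");np.save("d4.npy",d,allow_pickle=True);cv2.imwrite("pics/d4.png",cv2.resize(d["frame"][160:260,200:360,::-1],(800,500),interpolation=cv2.INTER_CUBIC))
for b in blobs(c["frame"],"magenta",300): print("m",b[:3],cv2.boundingRect(b[3]),line_angle(c,b[3],.038))
for b in blobs(c["frame"],"green",300): print("g",b[:3],cv2.boundingRect(b[3]),line_angle(c,b[3],.038))
E
```

```text
t 10.55 tcp [0.462  0.1172 0.1554] yaw -7.2 F [ 1.   0.2 -1. ] w 0.684 j [ 34.  11. -25.   0. -53.  48.]
units tool xyz [-1.1  15.32  2.35] spin 10.36
m (321.58975986459325, 116.09991537078176, 6302.0) (287, 49, 69, 119) ((0.5294247269630432, 0.10655808448791504), (0.057356204837560654, 0.09832412749528885), 83.85877227783203)
m (40.60311146468664, 232.65137452488287, 1885.5) (12, 210, 64, 51) ((0.4476894736289978, 0.38720011711120605), (0.07511693239212036, 0.04888714849948883), 85.70865631103516)
g (322.61493333333334, 50.29813333333333, 937.5) (300, 39, 48, 25) ((0.5767720341682434, 0.0994146540760994), (0.03813976049423218, 0.018049519509077072), 82.91655731201172)
```

View pics/w4.png

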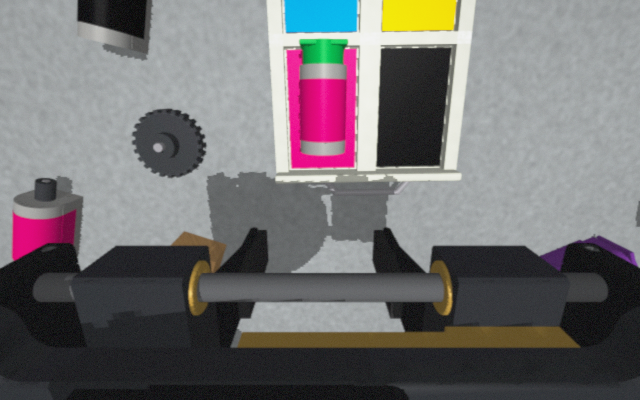

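View pics/d4.png

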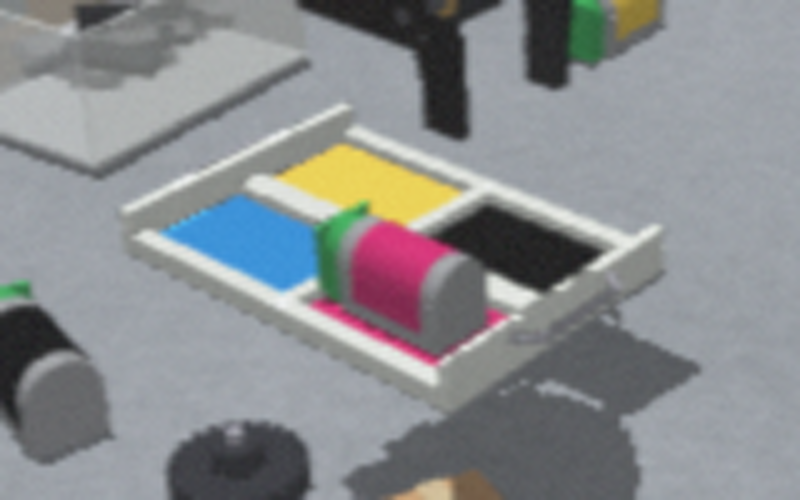

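Run:
```python
from m import *
c=np.load("w4.npy",allow_pickle=True).item()
s=optics.capture("scene");np.save("s4.npy",s,allow_pickle=True)
f=s["frame"][:,:,::-1];cv2.imwrite("pics/s4.png",cv2.resize(f[180:310,290:430],(646,600),interpolation=cv2.INTER_CUBIC))
w=c["frame"][:,:,::-1];cv2.imwrite("pics/w4c.png",cv2.resize(w[20:190,250:480],(800,591),interpolation=cv2.INTER_CUBIC))
gs=[b for b in blobs(s["frame"],"green",30) if 330<b[0]<430];gw=[b for b in blobs(c["frame"],"green",300)]
for b in gs: print(b[:3],tri([(s,b[:2]),(c,gw[0][:2])]))
```

```text
(373.879781420765, 227.11475409836066, 152.5) (array([0.57672007, 0.09818519, 0.03568146]), [np.float64(0.0020528396740695405), np.float64(0.0020528396740696693)])
```

View pics/s4.png

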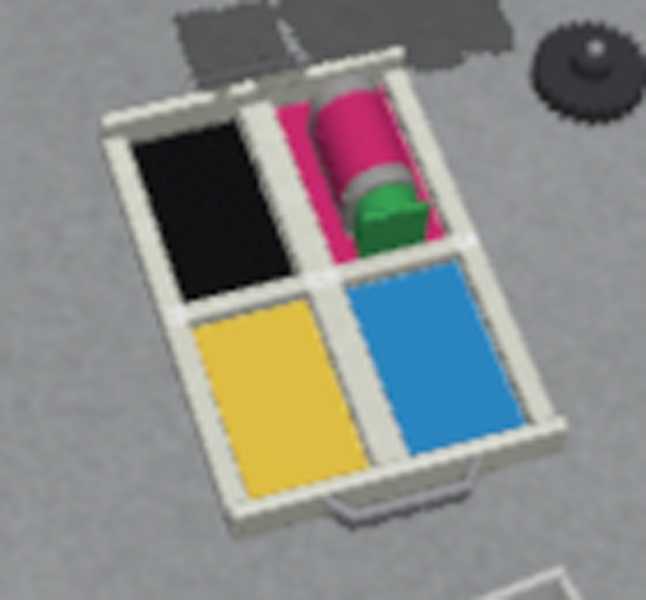

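View pics/w4c.png

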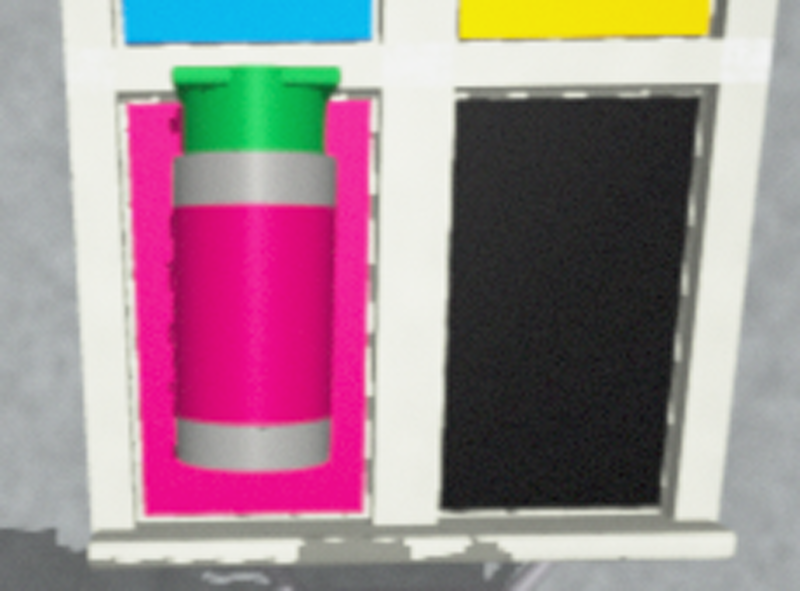

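Magenta lies flat on its liner, clear of the rib, with liner showing all around it. Cyan is next.

Call:
servo_tool([
  {"slide": [-0.07,1,0],"spin": 0},
  {"slide": [-0.07,1,0],"spin": 0},
  {"slide": [-0.07,1,0],"spin": 0},
  {"slide": [-0.07,1,0],"spin": 0},
  {"slide": [-0.07,1,0],"spin": 0},
  {"slide": [-0.07,1,0],"spin": 0},
  {"slide": [-0.07,1,0],"spin": 0},
  {"slide": [-0.07,1,0],"spin": 0},
  {"slide": [-0.07,1,0],"spin": 0},
  {"slide": [-0.07,1,0],"spin": 0},
], gripper=0)

```text
time_s: 11.7
tcp_pos: [0.4126, -0.1394, 0.1446]
ee_rot: [[0.992, -0.126, -0.03], [-0.127, -0.992, -0.019], [-0.027, 0.022, -0.999]]
wrist_force: [-0.4, 0.3, -0.6]
gripper_width: 1.0
```

Call:
servo_tool([
  {"slide": [-0.07,1,0],"spin": 0},
  {"slide": [-0.07,1,0],"spin": 0},
  {"slide": [-0.07,1,0],"spin": 0},
  {"slide": [-0.07,1,0],"spin": 0},
  {"slide": [-0.07,1,0],"spin": 0},
  {"slide": [0,0,0],"spin": 1},
  {"slide": [0,0,0],"spin": 1},
  {"slide": [0,0,0],"spin": 1},
  {"slide": [0,0,0],"spin": 1},
  {"slide": [0,0,0],"spin": 1},
])

```text
time_s: 12.7
tcp_pos: [0.3834, -0.2749, 0.1334]
ee_rot: [[0.647, -0.76, -0.058], [-0.762, -0.647, -0.012], [-0.028, 0.053, -0.998]]
wrist_force: [-0.1, -0.4, 1.0]
gripper_width: 1.0
```

Call:
servo_tool([
  {"slide": [0,0,0],"spin": 1},
  {"slide": [0,0,0],"spin": 1},
  {"slide": [0,0,0],"spin": 1},
  {"slide": [0,0,0],"spin": 1},
  {"slide": [0,0,0],"spin": 1},
  {"slide": [0,0,0],"spin": 0.4},
  {"slide": [0,0,0],"spin": 0},
])

```text
time_s: 13.4
tcp_pos: [0.3814, -0.2778, 0.1229]
ee_rot: [[-0.089, -0.993, -0.079], [-0.996, 0.089, -0.006], [0.013, 0.078, -0.997]]
wrist_force: [-0.0, 0.3, 0.0]
gripper_width: 1.001
```

```bash
python3 go.py 0.388 -0.26 0.1 -89;python3 - <<'E'
from m import *
c=optics.capture("wrist");np.save("w5.npy",c,allow_pickle=True);cv2.imwrite("pics/w5.png",c["frame"][:,:,::-1])
for col in ["cyan","green","yellow"]:
    for b in blobs(c["frame"],col,300): print(col,np.round(b[:3],1),plane(c,b[:2],.035).round(4),line_angle(c,b[3],.035))
E
```

```text
t 13.4 tcp [ 0.3814 -0.2778  0.1229] yaw -95.1 F [-0.   0.3  0. ] w 1.001 j [-15.  15. -27.   2. -52.   9.]
units tool xyz [-0.74 -0.27  0.89] spin -0.76
cyan [ 200.2   49.4 4709. ] [ 0.4506 -0.3974  0.035 ] ((0.450128972530365, -0.3967094123363495), (0.05270889401435852, 0.04354570433497429), 76.60615539550781)
cyan [ 309.9  220.2 2495. ] [ 0.3854 -0.2576  0.035 ] ((0.38530975580215454, -0.257172167301178), (0.03917631134390831, 0.056485872715711594), 0.7371742725372314)
green [ 303.1  163.5 1148. ] [ 0.386  -0.3072  0.035 ] ((0.38595014810562134, -0.30630290508270264), (0.038226418197155, 0.024425147101283073), 0.9202325344085693)
yellow [  16.2  228.6 1999.5] [ 0.6193 -0.2787  0.035 ] ((0.616849422454834, -0.2765781879425049), (0.06579349935054779, 0.029394952580332756), 69.8770523071289)
```

View pics/w5.png

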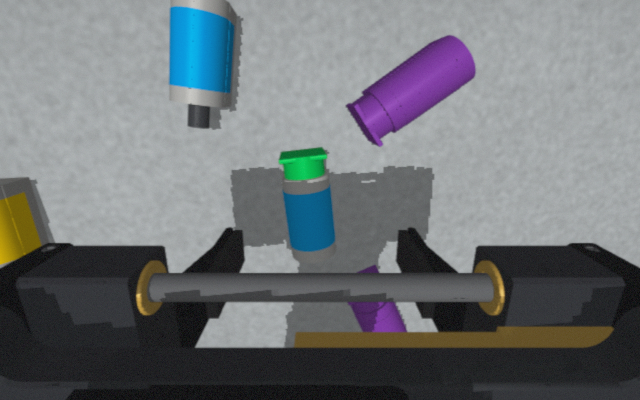

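The wrist view shows fresh cyan between the fingers at (310,220). The tool has picked up about 4.5° of tilt from servo drift, so I'll check how vertical moves change it before gripping.

Call:
servo_tool([
  {"slide": [-0.5,-0.2,-1],"spin": -0.76},
  {"slide": [0,0,-1],"spin": 0},
  {"slide": [0,0,-1],"spin": 0},
  {"slide": [0,0,-1],"spin": 0},
])

```text
time_s: 13.85
tcp_pos: [0.3928, -0.2647, 0.2183]
ee_rot: [[0.026, -0.995, -0.096], [-1.0, -0.026, -0.001], [-0.002, 0.096, -0.995]]
wrist_force: [0.1, -0.5, -1.3]
gripper_width: 1.0
```

Call:
servo_tool([
  {"slide": [0,0,1],"spin": 0},
  {"slide": [0,0,1],"spin": 0},
  {"slide": [0,0,1],"spin": 0},
  {"slide": [0,0,1],"spin": 0},
])

```text
time_s: 14.25
tcp_pos: [0.3907, -0.2682, 0.1222]
ee_rot: [[0.033, -0.996, -0.078], [-0.999, -0.032, -0.007], [0.005, 0.078, -0.997]]
wrist_force: [-0.0, 0.2, -0.0]
gripper_width: 0.999
```

Call:
servo_tool([
  {"slide": [0,0,0],"spin": 0},
  {"slide": [0,0,0],"spin": 0},
  {"slide": [0,0,0],"spin": 0},
])

```text
time_s: 14.55
tcp_pos: [0.3889, -0.2682, 0.1196]
ee_rot: [[0.034, -0.996, -0.086], [-0.999, -0.034, -0.005], [0.002, 0.087, -0.996]]
wrist_force: [1.0, 0.1, 0.7]
gripper_width: 1.001
```

```bash
python3 go.py 0.387 -0.26 0.009 -89
```

```text
t 14.55 tcp [ 0.3889 -0.2682  0.1196] yaw -88.0 F [1.  0.1 0.7] w 1.001 j [-14.  16. -27.   2. -52.  15.]
units tool xyz [-0.34 -0.32  4.41] spin 0.12
```

Call:
servo_tool([
  {"slide": [-0.2,-0.1,1],"spin": 0.1},
  {"slide": [-0.1,-0.1,1],"spin": 0},
  {"slide": [-0.05,-0.1,1],"spin": 0},
  {"slide": [0,0,0.7],"spin": 0},
])

```text
time_s: 14.95
tcp_pos: [0.3973, -0.2624, 0.032]
ee_rot: [[0.023, -0.998, -0.066], [-1.0, -0.022, -0.012], [0.011, 0.066, -0.998]]
wrist_force: [-0.2, -0.0, -0.4]
gripper_width: 0.997
```

```bash
python3 go.py 0.387 -0.26 0.009 -89
```

```text
t 14.95 tcp [ 0.3973 -0.2624  0.032 ] yaw -88.7 F [-0.2 -0.  -0.4] w 0.997 j [-13.  23. -33.   2. -38.  12.]
units tool xyz [-0.11  0.35  0.95] spin 0.04
```

Call:
servo_tool([
  {"slide": [-0.1,0.3,0.5],"spin": 0},
  {"slide": [0,0.05,0.4],"spin": 0},
])

```text
time_s: 15.15
tcp_pos: [0.3891, -0.2609, 0.0104]
ee_rot: [[0.024, -0.998, -0.062], [-1.0, -0.024, -0.013], [0.012, 0.063, -0.998]]
wrist_force: [0.3, -0.8, 0.0]
gripper_width: 0.996
```

```bash
python3 go.py 0.387 -0.26 0.009 -89
```

```text
t 15.15 tcp [ 0.3891 -0.2609  0.0104] yaw -88.6 F [ 0.3 -0.8  0. ] w 0.996 j [-13.  24. -35.   3. -34.  12.]
units tool xyz [-0.04  0.08  0.06] spin 0.05
```

Call:
servo_tool([
  {"slide": [0,0.05,0.05],"spin": 0},
  {"slide": [0,0,0],"spin": 0},
  {"slide": [0,0,0],"spin": 0},
  {"slide": [0,0,0],"spin": 0},
  {"slide": [0,0,0],"spin": 0},
  {"slide": [0,0,0],"spin": 0},
  {"slide": [0,0,0],"spin": 0},
  {"slide": [0,0,0],"spin": 0},
], gripper=255)

```text
time_s: 15.95
tcp_pos: [0.3904, -0.262, 0.012]
ee_rot: [[0.025, -0.998, -0.058], [-1.0, -0.024, -0.015], [0.014, 0.058, -0.998]]
wrist_force: [-0.2, 0.5, -2.4]
gripper_width: 0.462
```

Call:
servo_tool([
  {"slide": [0,0,-0.7],"spin": 0},
  {"slide": [0,0,-0.8],"spin": 0},
  {"slide": [0,0,-0.9],"spin": 0},
  {"slide": [0,0,-1],"spin": 0},
])

```text
time_s: 16.35
tcp_pos: [0.3923, -0.2594, 0.0946]
ee_rot: [[0.024, -0.997, -0.067], [-1.0, -0.023, -0.011], [0.009, 0.068, -0.998]]
wrist_force: [-0.5, -0.3, -2.3]
gripper_width: 0.46
```

```bash
python3 go.py 0.6516 0.092 0.09 -6.5
```

```text
t 16.35 tcp [ 0.3923 -0.2594  0.0946] yaw -88.6 F [-0.5 -0.3 -2.3] w 0.46 j [-13.  17. -29.   2. -47.  13.]
units tool xyz [-13.81 -10.68  -0.67] spin -10.27
```

Call:
servo_tool([
  {"slide": [-0.98,-0.76,-0.1],"spin": 0},
  {"slide": [-0.98,-0.76,-0.1],"spin": 0},
  {"slide": [-0.98,-0.76,-0.1],"spin": 0},
  {"slide": [-0.98,-0.76,-0.1],"spin": 0},
  {"slide": [-0.98,-0.76,-0.1],"spin": 0},
  {"slide": [-0.98,-0.76,-0.1],"spin": 0},
  {"slide": [-0.98,-0.76,-0.1],"spin": 0},
  {"slide": [-0.98,-0.76,-0.1],"spin": 0},
  {"slide": [-0.98,-0.76,-0.1],"spin": 0},
  {"slide": [-0.98,-0.76,-0.1],"spin": 0},
])

```text
time_s: 17.35
tcp_pos: [0.5844, -0.002, 0.1058]
ee_rot: [[0.016, -0.998, -0.061], [-1.0, -0.016, -0.009], [0.008, 0.061, -0.998]]
wrist_force: [0.9, -0.5, -1.9]
gripper_width: 0.46
```

```bash
python3 go.py 0.6516 0.092 0.09 -6.5
```

```text
t 17.35 tcp [ 0.5844 -0.002   0.1058] yaw -89.1 F [ 0.9 -0.5 -1.9] w 0.46 j [ 15.  26. -11.  -1. -56. -14.]
units tool xyz [-3.72 -2.78  0.43] spin -10.32
```

Call:
servo_tool([
  {"slide": [-0.95,-0.7,0],"spin": 0},
  {"slide": [-0.95,-0.7,0],"spin": 0},
  {"slide": [-0.95,-0.7,0],"spin": 0},
  {"slide": [-0.85,-0.6,0],"spin": 0},
  {"slide": [0,0,0],"spin": -1},
  {"slide": [0,0,0],"spin": -1},
  {"slide": [0,0,0],"spin": -1},
  {"slide": [0,0,0],"spin": -1},
  {"slide": [0,0,0],"spin": -1},
  {"slide": [0,0,0],"spin": -1},
])

```text
time_s: 18.35
tcp_pos: [0.6522, 0.1026, 0.0892]
ee_rot: [[0.776, -0.627, -0.069], [-0.629, -0.777, -0.007], [-0.049, 0.049, -0.998]]
wrist_force: [0.1, -0.1, -2.5]
gripper_width: 0.458
```

Call:
servo_tool([
  {"slide": [0,0,0],"spin": -1},
  {"slide": [0,0,0],"spin": -1},
  {"slide": [0,0,0],"spin": -1},
  {"slide": [0,0,0],"spin": -1},
  {"slide": [0,0,0],"spin": -0.3},
])

```text
time_s: 18.85
tcp_pos: [0.6501, 0.1032, 0.0835]
ee_rot: [[0.996, -0.052, -0.076], [-0.053, -0.999, -0.007], [-0.076, 0.011, -0.997]]
wrist_force: [0.1, 0.4, -2.9]
gripper_width: 0.462
```

```bash
python3 go.py 0.6516 0.092 0.02 -6.5
```

```text
t 18.85 tcp [0.6501 0.1032 0.0835] yaw -3.1 F [ 0.1  0.4 -2.9] w 0.462 j [ 22.  34.  -0.  -1. -60.  65.]
units tool xyz [0.28 0.41 2.53] spin 0.43
```

Call:
servo_tool([
  {"slide": [0.28,0.41,0.5],"spin": 0.43},
  {"slide": [0,0,0.7],"spin": 0},
  {"slide": [0,0,0.6],"spin": 0},
])

```text
time_s: 19.15
tcp_pos: [0.6545, 0.0931, 0.0371]
ee_rot: [[0.991, -0.113, -0.072], [-0.114, -0.993, -0.005], [-0.071, 0.013, -0.997]]
wrist_force: [0.6, -0.3, -1.6]
gripper_width: 0.461
```

```bash
python3 go.py 0.6516 0.092 0.02 -6.5
```

```text
t 19.15 tcp [0.6545 0.0931 0.0371] yaw -6.6 F [ 0.6 -0.3 -1.6] w 0.461 j [ 21.  37.  -2.  -2. -55.  63.]
units tool xyz [-0.06  0.05  0.69] spin -0.01
```

Call:
servo_tool([
  {"slide": [-0.08,0.03,0.45],"spin": 0},
  {"slide": [0,0,0.25],"spin": 0},
])

```text
time_s: 19.35
tcp_pos: [0.6494, 0.0924, 0.0184]
ee_rot: [[0.991, -0.113, -0.077], [-0.113, -0.994, -0.007], [-0.076, 0.015, -0.997]]
wrist_force: [-12.9, 3.5, 33.7]
gripper_width: 0.457
```

```bash
python3 go.py 0.6516 0.092 0.02 -6.5
python3 - <<'E'
from m import *
d=optics.capture("side");cv2.imwrite("pics/d6.png",cv2.resize(d["frame"][150:250,180:340,::-1],(800,500),interpolation=cv2.INTER_CUBIC))
E
```

```text
t 19.35 tcp [0.6494 0.0924 0.0184] yaw -6.5 F [-12.9   3.5  33.7] w 0.457 j [ 22.  38.  -3.  -2. -53.  63.]
units tool xyz [ 0.08  0.01 -0.07] spin -0.0
```

View pics/d6.png

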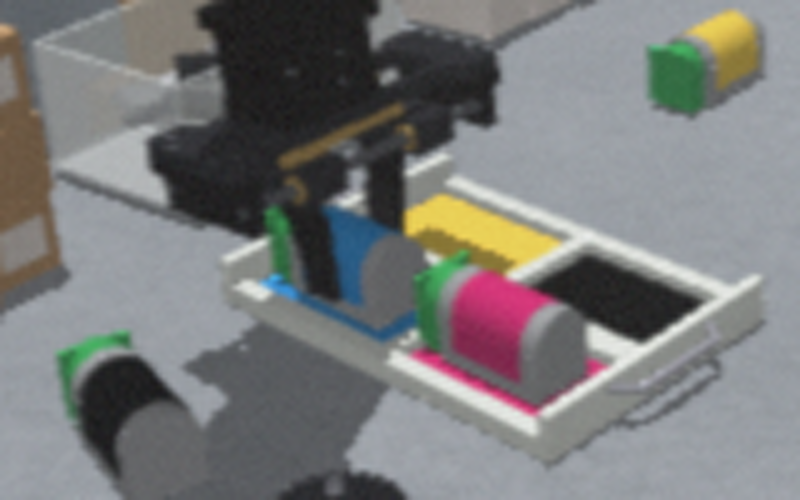

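Call:
servo_tool([
  {"slide": [0,0,0],"spin": 0},
  {"slide": [0,0,0],"spin": 0},
  {"slide": [0,0,-0.1],"spin": 0},
], gripper=80)

```text
time_s: 19.7
tcp_pos: [0.6512, 0.0932, 0.0222]
ee_rot: [[0.991, -0.111, -0.073], [-0.112, -0.994, -0.006], [-0.071, 0.014, -0.997]]
wrist_force: [0.4, 0.3, -0.3]
gripper_width: 0.638
```

Call:
servo_tool([
  {"slide": [0,0,-0.5],"spin": 0},
  {"slide": [0,0,-0.8],"spin": 0},
  {"slide": [0,0,-1],"spin": 0},
  {"slide": [0,0,-1],"spin": 0},
  {"slide": [0,0,-1],"spin": 0},
])

```text
time_s: 20.2
tcp_pos: [0.6584, 0.0931, 0.1333]
ee_rot: [[0.991, -0.111, -0.077], [-0.112, -0.994, -0.008], [-0.075, 0.016, -0.997]]
wrist_force: [0.1, -0.2, -0.5]
gripper_width: 0.688
```

```bash
python3 go.py 0.642 -0.28 0.15 -89
python3 - <<'E'
from m import *
c=optics.capture("wrist");np.save("w6.npy",c,allow_pickle=True);cv2.imwrite("pics/w6.png",c["frame"][:,:,::-1])
s=optics.capture("scene");np.save("s6.npy",s,allow_pickle=True)
f=s["frame"][:,:,::-1];cv2.imwrite("pics/s6.png",cv2.resize(f[180:310,290:430],(646,600),interpolation=cv2.INTER_CUBIC))
E
```

```text
t 20.2 tcp [0.6584 0.0931 0.1333] yaw -6.5 F [ 0.1 -0.2 -0.5] w 0.688 j [ 21.  32.   4.  -1. -66.  63.]
units tool xyz [ 0.98 14.91 -0.5 ] spin 10.32
```

View pics/s6.png

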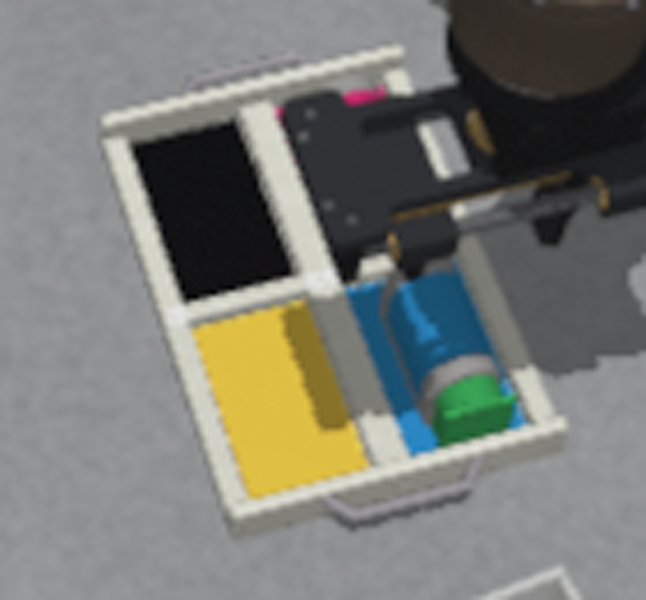

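View pics/w6.png

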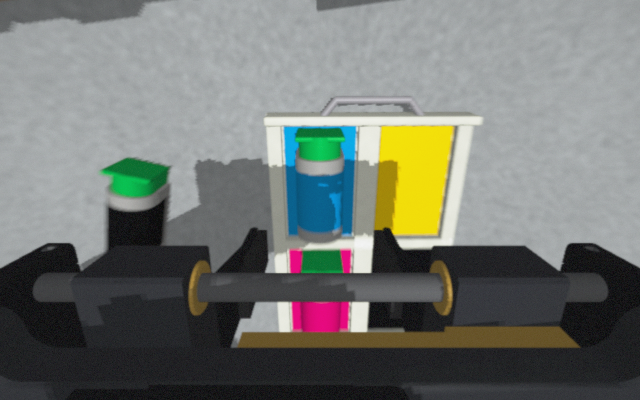

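Cyan lies inside its recess: band at wrist (320,190), blue liner showing around it. Next is yellow, travelling higher to see whether the tilt drift eases.

Call:
servo_tool([
  {"slide": [0.06,0.95,-0.4],"spin": 0},
  {"slide": [0.06,0.95,-0.4],"spin": 0},
  {"slide": [0.06,0.95,-0.4],"spin": 0},
  {"slide": [0.06,0.95,-0.4],"spin": 0},
  {"slide": [0.06,0.95,-0.4],"spin": 0},
  {"slide": [0.06,0.95,-0.4],"spin": 0},
  {"slide": [0.06,0.95,-0.4],"spin": 0},
  {"slide": [0.06,0.95,-0.4],"spin": 0},
  {"slide": [0.06,0.95,-0.4],"spin": 0},
  {"slide": [0.06,0.95,-0.4],"spin": 0},
], gripper=0)

```text
time_s: 21.3
tcp_pos: [0.6556, -0.1494, 0.2456]
ee_rot: [[0.992, -0.106, -0.064], [-0.107, -0.994, -0.004], [-0.063, 0.011, -0.998]]
wrist_force: [0.2, 0.2, -0.4]
gripper_width: 1.002
```

Call:
servo_tool([
  {"slide": [0,0,0],"spin": 1},
  {"slide": [0,0,0],"spin": 1},
  {"slide": [0,0,0],"spin": 1},
  {"slide": [0,0,0],"spin": 1},
  {"slide": [0,0,0],"spin": 1},
  {"slide": [0,0,0],"spin": 1},
  {"slide": [0,0,0],"spin": 1},
  {"slide": [0,0,0],"spin": 1},
  {"slide": [0,0,0],"spin": 1},
  {"slide": [0,0,0],"spin": 1},
])

```text
time_s: 22.3
tcp_pos: [0.6543, -0.1551, 0.2499]
ee_rot: [[0.003, -0.998, -0.058], [-1.0, -0.003, -0.004], [0.004, 0.058, -0.998]]
wrist_force: [-0.1, -0.5, -0.5]
gripper_width: 1.001
```

```bash
python3 go.py 0.642 -0.28 0.15 -89
python3 - <<'E'
from m import *
c=optics.capture("wrist");np.save("w7.npy",c,allow_pickle=True);cv2.imwrite("pics/w7.png",c["frame"][:,:,::-1])
for col in ["green","yellow"]:
    for b in blobs(c["frame"],col,100): print(col,np.round(b[:3],1),plane(c,b[:2],.035).round(4),line_angle(c,b[3],.035))
print(sense()["joint_velocities"].round(2),sense()["ee_rot"].round(3))
E
```

```text
t 22.3 tcp [ 0.6543 -0.1551  0.2499] yaw -89.8 F [-0.1 -0.5 -0.5] w 1.001 j [  1.  28.  13.   0. -79.  -0.]
units tool xyz [4.98 0.27 4.04] spin -0.1
green [316.7  97.3 429. ] [ 0.6463 -0.234   0.035 ] ((0.6459405422210693, -0.23428186774253845), (0.018314044922590256, 0.03612632304430008), 86.42681884765625)
green [280.4 328.4 237. ] [0.6982 0.0833 0.035 ] ((0.6986697912216187, 0.08130785822868347), (0.05617205798625946, 0.014381551183760166), 82.0416259765625)
green [361.9 324.2 140. ] [0.5803 0.0814 0.035 ] ((0.5793107748031616, 0.07949461042881012), (0.0277460515499115, 0.017911000177264214), 87.33055114746094)
yellow [ 319.2   52.6 1596. ] [ 0.6435 -0.2813  0.035 ] ((0.6434160470962524, -0.28092095255851746), (0.0516560897231102, 0.03756296634674072), 85.6907730102539)
yellow [ 315.5  261.9 1472. ] [ 0.6478 -0.022   0.035 ] ((0.6442234516143799, -0.023729393258690834), (0.03437750041484833, 0.1019679456949234), 88.18089294433594)
[ 0.05 -0.08  0.04  0.14  0.13 16.94] [[-0.001 -0.998 -0.058]
 [-1.     0.001 -0.004]
 [ 0.004  0.058 -0.998]]
```

View pics/w7.png

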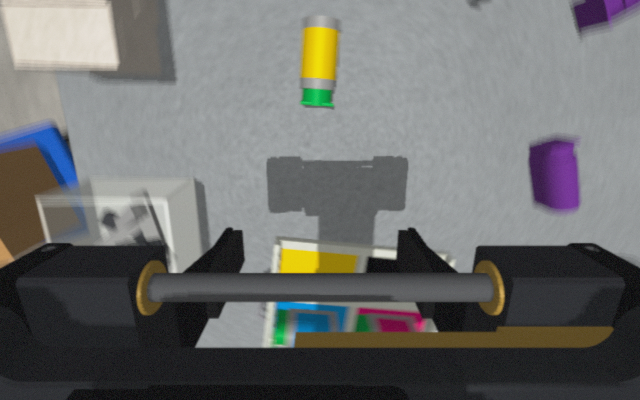

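Call:
servo_tool([
  {"slide": [0.5,0,-0.6],"spin": 0.05},
  {"slide": [0.5,0,-0.6],"spin": 0.05},
  {"slide": [0.5,0,-0.6],"spin": 0.05},
  {"slide": [0.5,0,-0.6],"spin": 0.05},
  {"slide": [0.5,0,-0.6],"spin": 0.05},
  {"slide": [0.5,0,-0.6],"spin": 0.05},
  {"slide": [0.5,0,-0.6],"spin": 0.05},
  {"slide": [0.5,0,-0.6],"spin": 0.05},
  {"slide": [0.5,0,-0.6],"spin": 0.05},
  {"slide": [0.5,0,-0.6],"spin": 0},
])

```text
time_s: 23.35
tcp_pos: [0.6583, -0.2821, 0.4044]
ee_rot: [[-0.037, -0.997, -0.064], [-0.999, 0.037, -0.002], [0.005, 0.064, -0.998]]
wrist_force: [-0.6, -0.0, -0.6]
gripper_width: 0.997
```

Call:
servo_tool([
  {"slide": [0,0,0],"spin": 0},
  {"slide": [0,0,0],"spin": 0},
  {"slide": [0,0,0],"spin": 0},
  {"slide": [0,0,0],"spin": 0},
  {"slide": [0,0,0],"spin": 0},
  {"slide": [0,0,0],"spin": 0},
  {"slide": [0,0,0],"spin": 0},
  {"slide": [0,0,0],"spin": 0},
])

```text
time_s: 24.15
tcp_pos: [0.658, -0.2807, 0.403]
ee_rot: [[-0.03, -0.997, -0.065], [-1.0, 0.03, -0.001], [0.003, 0.065, -0.998]]
wrist_force: [1.1, -0.7, -0.0]
gripper_width: 0.999
```

Call:
servo_tool([
  {"slide": [0,0,1],"spin": 0.1},
  {"slide": [0,0,1],"spin": 0.1},
  {"slide": [0,0,1],"spin": 0},
  {"slide": [0,0,1],"spin": 0},
  {"slide": [0,0,1],"spin": 0},
  {"slide": [0,0,1],"spin": 0},
  {"slide": [0,0,1],"spin": 0},
  {"slide": [0,0,1],"spin": 0},
  {"slide": [0,0,1],"spin": 0},
  {"slide": [0,0,1],"spin": 0},
])

```text
time_s: 25.15
tcp_pos: [0.6447, -0.2821, 0.1506]
ee_rot: [[-0.058, -0.997, -0.051], [-0.998, 0.059, -0.005], [0.008, 0.051, -0.999]]
wrist_force: [1.6, -0.4, 0.1]
gripper_width: 0.999
```

```bash
python3 go.py 0.6435 -0.281 0.008 -93.5
```

```text
t 25.15 tcp [ 0.6447 -0.2821  0.1506] yaw -93.4 F [ 1.6 -0.4  0.1] w 0.999 j [-10.  34.   9.   1. -68.   6.]
units tool xyz [-0.09 -0.24  5.7 ] spin 0.02
```

Call:
servo_tool([
  {"slide": [0,-0.05,1],"spin": 0},
  {"slide": [0,-0.05,1],"spin": 0},
  {"slide": [0,0,1],"spin": 0},
  {"slide": [0,0,1],"spin": 0},
  {"slide": [0,0,0.7],"spin": 0},
])

```text
time_s: 25.65
tcp_pos: [0.6405, -0.2827, 0.0278]
ee_rot: [[-0.058, -0.997, -0.052], [-0.998, 0.059, -0.005], [0.008, 0.052, -0.999]]
wrist_force: [0.3, -0.5, -0.2]
gripper_width: 1.004
```

```bash
python3 go.py 0.6435 -0.281 0.008 -93.5
```

```text
t 25.65 tcp [ 0.6405 -0.2827  0.0278] yaw -93.3 F [ 0.3 -0.5 -0.2] w 1.004 j [-10.  40.   2.   1. -55.   6.]
units tool xyz [-0.08 -0.16  0.78] spin 0.02
```

Call:
servo_tool([
  {"slide": [-0.08,-0.16,0.4],"spin": 0},
  {"slide": [0,0,0.35],"spin": 0},
])

```text
time_s: 25.85
tcp_pos: [0.6432, -0.2809, 0.0065]
ee_rot: [[-0.058, -0.997, -0.054], [-0.998, 0.059, -0.005], [0.008, 0.054, -0.999]]
wrist_force: [-0.8, 0.2, 1.9]
gripper_width: 1.0
```

```bash
python3 go.py 0.6435 -0.281 0.008 -93.5
```

```text
t 25.85 tcp [ 0.6432 -0.2809  0.0065] yaw -93.3 F [-0.8  0.2  1.9] w 1.0 j [-10.  42.   1.   1. -53.   6.]
units tool xyz [ 0.   -0.01 -0.06] spin 0.02
```

Call:
servo_tool([
  {"slide": [0,0,-0.05],"spin": 0},
  {"slide": [0,0,0],"spin": 0},
  {"slide": [0,0,0],"spin": 0},
  {"slide": [0,0,0],"spin": 0},
  {"slide": [0,0,0],"spin": 0},
  {"slide": [0,0,0],"spin": 0},
  {"slide": [0,0,0],"spin": 0},
  {"slide": [0,0,0],"spin": 0},
], gripper=255)

```text
time_s: 26.65
tcp_pos: [0.6454, -0.2813, 0.0111]
ee_rot: [[-0.058, -0.997, -0.049], [-0.998, 0.058, -0.006], [0.009, 0.048, -0.999]]
wrist_force: [-0.2, -0.5, -1.8]
gripper_width: 0.455
```

Call:
servo_tool([
  {"slide": [0,0,-0.7],"spin": 0},
  {"slide": [0,0,-0.9],"spin": 0},
  {"slide": [0,0,-1],"spin": 0},
  {"slide": [0,0,-1],"spin": 0},
])

```text
time_s: 27.05
tcp_pos: [0.6448, -0.2791, 0.095]
ee_rot: [[-0.06, -0.996, -0.065], [-0.998, 0.06, -0.0], [0.004, 0.065, -0.998]]
wrist_force: [0.7, -0.6, -2.2]
gripper_width: 0.463
```

```bash
python3 go.py 0.6418 0.006 0.1 -6.5
```

```text
t 27.05 tcp [ 0.6448 -0.2791  0.095 ] yaw -93.4 F [ 0.7 -0.6 -2.2] w 0.463 j [-10.  37.   6.   1. -63.   6.]
units tool xyz [-11.38   0.82  -0.2 ] spin -10.87
```

Call:
servo_tool([
  {"slide": [-1,0.07,-0.1],"spin": 0},
  {"slide": [-1,0.07,-0.1],"spin": 0},
  {"slide": [-1,0.07,-0.1],"spin": 0},
  {"slide": [-1,0.07,-0.1],"spin": 0},
  {"slide": [-1,0.07,-0.1],"spin": 0},
  {"slide": [-1,0.07,-0.1],"spin": 0},
  {"slide": [-1,0.07,-0.1],"spin": 0},
  {"slide": [-1,0.07,-0.1],"spin": 0},
  {"slide": [-1,0.07,-0.1],"spin": 0},
  {"slide": [-1,0.07,-0.1],"spin": 0},
])

```text
time_s: 28.05
tcp_pos: [0.6421, -0.0228, 0.1189]
ee_rot: [[-0.068, -0.995, -0.068], [-0.998, 0.069, 0.001], [0.004, 0.068, -0.998]]
wrist_force: [1.0, -0.1, -2.0]
gripper_width: 0.459
```

Call:
servo_tool([
  {"slide": [-1,0,0],"spin": 0},
  {"slide": [0,0,-0.05],"spin": -1},
  {"slide": [0,0,-0.05],"spin": -1},
  {"slide": [0,0,-0.05],"spin": -1},
  {"slide": [0,0,-0.05],"spin": -1},
  {"slide": [0,0,-0.05],"spin": -1},
  {"slide": [0,0,-0.05],"spin": -1},
  {"slide": [0,0,-0.05],"spin": -1},
  {"slide": [0,0,-0.05],"spin": -1},
  {"slide": [0,0,-0.05],"spin": -1},
])

```text
time_s: 29.05
tcp_pos: [0.6396, 0.0086, 0.1238]
ee_rot: [[0.944, -0.321, -0.08], [-0.322, -0.947, 0.002], [-0.077, 0.024, -0.997]]
wrist_force: [-0.4, 0.6, -2.3]
gripper_width: 0.46
```

```bash
python3 go.py 0.6418 0.006 0.1 -6.5
```

```text
t 29.05 tcp [0.6396 0.0086 0.1238] yaw -18.8 F [-0.4  0.6 -2.3] w 0.46 j [ 15.  30.  -1.  -1. -64.  57.]
units tool xyz [0.19 0.05 0.94] spin -1.54
```

Call:
servo_tool([
  {"slide": [0.1,0,0.5],"spin": -1},
  {"slide": [0.1,0,0.8],"spin": -0.6},
  {"slide": [0,0,0.9],"spin": 0},
  {"slide": [0,0,0.9],"spin": 0},
])

```text
time_s: 29.45
tcp_pos: [0.6403, 0.0081, 0.0464]
ee_rot: [[0.993, -0.092, -0.073], [-0.092, -0.996, 0.004], [-0.073, 0.002, -0.997]]
wrist_force: [-0.4, -0.0, -1.6]
gripper_width: 0.459
```

```bash
python3 go.py 0.6428 0.006 0.022 -6.5
```

```text
t 29.45 tcp [0.6403 0.0081 0.0464] yaw -5.3 F [-0.4 -0.  -1.6] w 0.459 j [ 15.  35.  -5.  -2. -54.  71.]
units tool xyz [0.18 0.07 0.97] spin 0.15
```

Call:
servo_tool([
  {"slide": [0.18,0.07,0.4],"spin": 0.15},
  {"slide": [0,0,0.3],"spin": 0},
])

```text
time_s: 29.65
tcp_pos: [0.6415, 0.0056, 0.025]
ee_rot: [[0.99, -0.115, -0.079], [-0.115, -0.993, 0.004], [-0.079, 0.005, -0.997]]
wrist_force: [0.4, -0.4, -1.4]
gripper_width: 0.459
```

```bash
python3 go.py 0.6428 0.006 0.022 -6.5
```

```text
t 29.65 tcp [0.6415 0.0056 0.025 ] yaw -6.6 F [ 0.4 -0.4 -1.4] w 0.459 j [ 14.  36.  -5.  -2. -52.  70.]
units tool xyz [ 0.06 -0.02  0.11] spin -0.01
```

Call:
servo_tool([
  {"slide": [0.05,0,0.15],"spin": 0},
  {"slide": [0,0,0.05],"spin": 0},
])

```text
time_s: 29.85
tcp_pos: [0.6419, 0.0053, 0.0203]
ee_rot: [[0.99, -0.115, -0.081], [-0.115, -0.993, 0.003], [-0.081, 0.007, -0.997]]
wrist_force: [-3.5, 0.8, 4.4]
gripper_width: 0.458
```

Call:
servo_tool([
  {"slide": [0,0,0],"spin": 0},
  {"slide": [0,0,0],"spin": 0},
  {"slide": [0,0,0],"spin": 0},
], gripper=80)

```text
time_s: 30.15
tcp_pos: [0.6448, 0.0056, 0.0232]
ee_rot: [[0.991, -0.114, -0.074], [-0.114, -0.993, 0.004], [-0.074, 0.005, -0.997]]
wrist_force: [0.5, -0.4, 1.1]
gripper_width: 0.635
```

Call:
servo_tool([
  {"slide": [0,0,-0.5],"spin": 0},
  {"slide": [0,0,-0.8],"spin": 0},
  {"slide": [0,0,-1],"spin": 0},
  {"slide": [0,0,-1],"spin": 0},
  {"slide": [0,0,-1],"spin": 0},
  {"slide": [0,0,-1],"spin": 0},
])

```text
time_s: 30.75
tcp_pos: [0.6544, 0.0046, 0.1623]
ee_rot: [[0.991, -0.114, -0.075], [-0.114, -0.993, 0.003], [-0.075, 0.006, -0.997]]
wrist_force: [0.6, 0.4, -0.5]
gripper_width: 0.684
```

```bash
python3 go.py 0.637 0.26 0.16 -20
python3 - <<'E'
from m import *
c=optics.capture("wrist");np.save("w8.npy",c,allow_pickle=True);cv2.imwrite("pics/w8.png",c["frame"][:,:,::-1])
s=optics.capture("scene");np.save("s8.npy",s,allow_pickle=True)
f=s["frame"][:,:,::-1];cv2.imwrite("pics/s8.png",cv2.resize(f[180:310,290:430],(646,600),interpolation=cv2.INTER_CUBIC))
E
```

```text
t 30.75 tcp [0.6544 0.0046 0.1623] yaw -6.6 F [ 0.6  0.4 -0.5] w 0.684 j [ 14.  30.   4.  -1. -69.  70.]
units tool xyz [ -1.85 -10.07   0.17] spin 1.68
```

View pics/w8.png

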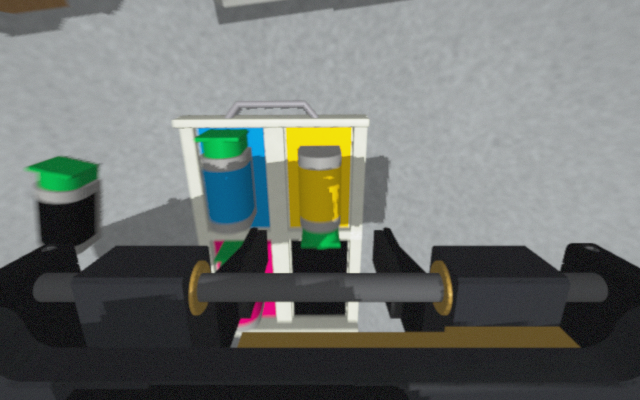

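View pics/s8.png

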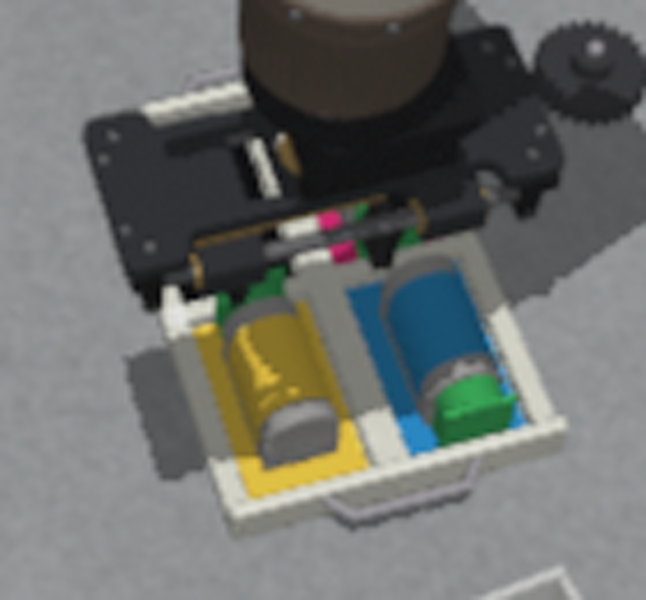

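Yellow is in its recess, green end inboard. The grip looks long compared with the plain end, so I'll check whether the band is really centred on the 90 mm length before judging offsets.

Run:
```python
from m import *
w=np.load("w7.npy",allow_pickle=True).item();f=w["frame"][:,:,::-1]
cv2.imwrite("pics/w7c.png",cv2.resize(f[5:120,270:370],(520,598),interpolation=cv2.INTER_CUBIC))
w=np.load("w1.npy",allow_pickle=True).item();f=w["frame"][:,:,::-1]
cv2.imwrite("pics/w1c.png",cv2.resize(f[130:200,250:360],(800,509),interpolation=cv2.INTER_CUBIC))
# axial profile, magenta w1 along row 165 and yellow w7 along col 319
for x in range(255,356,1):
    pass
hsv=cv2.cvtColor(w["frame"],cv2.COLOR_RGB2HSV)
print([(x,tuple(int(v) for v in hsv[160,x])) for x in range(260,354,2)])
```

```text
[(260, (84, 7, 177)), (262, (99, 10, 176)), (264, (78, 26, 165)), (266, (70, 185, 123)), (268, (71, 219, 112)), (270, (70, 207, 121)), (272, (72, 221, 121)), (274, (72, 234, 120)), (276, (73, 230, 122)), (278, (71, 233, 118)), (280, (71, 192, 121)), (282, (60, 11, 115)), (284, (30, 9, 112)), (286, (35, 13, 114)), (288, (60, 2, 112)), (290, (0, 13, 114)), (292, (167, 193, 148)), (294, (165, 238, 151)), (296, (165, 230, 153)), (298, (165, 238, 151)), (300, (165, 233, 154)), (302, (165, 238, 152)), (304, (164, 238, 149)), (306, (165, 235, 153)), (308, (165, 230, 152)), (310, (165, 238, 152)), (312, (164, 237, 152)), (314, (165, 238, 152)), (316, (165, 237, 153)), (318, (165, 237, 153)), (320, (165, 233, 153)), (322, (165, 238, 151)), (324, (165, 232, 155)), (326, (164, 238, 150)), (328, (165, 235, 153)), (330, (165, 238, 153)), (332, (165, 230, 154)), (334, (165, 233, 152)), (336, (166, 207, 153)), (338, (169, 40, 120)), (340, (50, 7, 114)), (342, (20, 7, 115)), (344, (30, 2, 110)), (346, (150, 2, 113)), (348, (96, 12, 109)), (350, (70, 7, 112)), (352, (90, 5, 108))]
```

View pics/w7c.png

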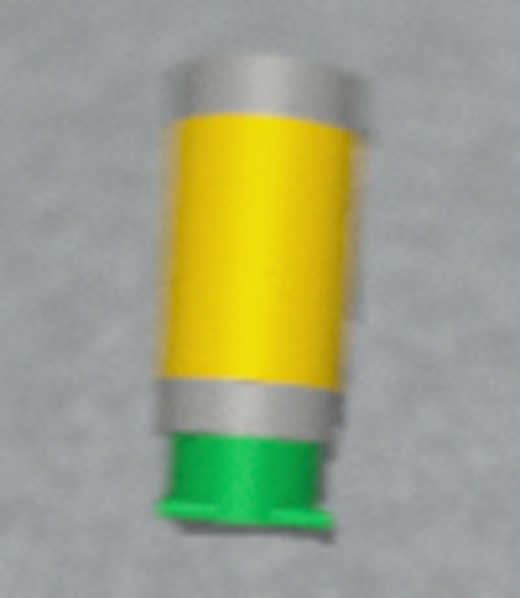

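View pics/w1c.png

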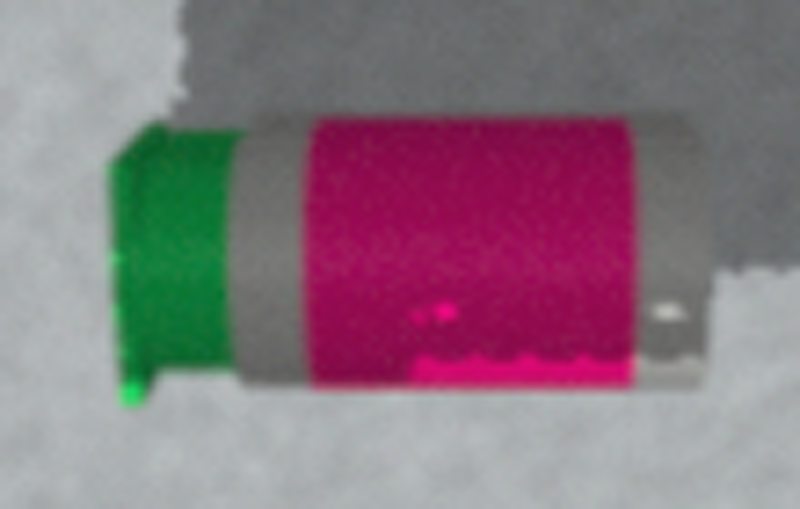

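The body is 70 mm plus a 20 mm grip, so the band centre may sit about 10 mm from the overall centre. I'll aim so that both readings pass, with the band about 5 mm toward the plain end. I'll recheck the placed ones once the arm is clear. Now I move towards black.

Call:
servo_tool([
  {"slide": [-0.15,-1,-0.35],"spin": 0},
  {"slide": [-0.15,-1,-0.35],"spin": 0},
  {"slide": [-0.15,-1,-0.35],"spin": 0},
  {"slide": [-0.15,-1,-0.35],"spin": 0},
  {"slide": [-0.15,-1,-0.35],"spin": 0},
  {"slide": [-0.15,-1,-0.35],"spin": 0},
  {"slide": [-0.15,-1,-0.35],"spin": 0},
  {"slide": [-0.15,-1,-0.35],"spin": 0},
  {"slide": [-0.15,-1,-0.35],"spin": 0},
  {"slide": [-0.15,-1,-0.35],"spin": 0},
], gripper=0)

```text
time_s: 31.85
tcp_pos: [0.6531, 0.262, 0.2625]
ee_rot: [[0.991, -0.12, -0.062], [-0.12, -0.993, 0.006], [-0.062, 0.002, -0.998]]
wrist_force: [0.3, -0.5, -0.2]
gripper_width: 0.997
```

```bash
python3 go.py 0.637 0.26 0.16 -20
python3 - <<'E'
from m import *
c=optics.capture("wrist");np.save("w9.npy",c,allow_pickle=True);cv2.imwrite("pics/w9.png",c["frame"][:,:,::-1])
s=optics.capture("scene");np.save("s9.npy",s,allow_pickle=True)
f=s["frame"][:,:,::-1];cv2.imwrite("pics/s9.png",cv2.resize(f[180:310,290:430],(646,600),interpolation=cv2.INTER_CUBIC))
E
```

```text
t 31.85 tcp [0.6531 0.262  0.2625] yaw -6.9 F [ 0.3 -0.5 -0.2] w 0.997 j [ 34.  31.  21.  -2. -83.  49.]
units tool xyz [-0.37  0.15  4.13] spin 1.64
```

View pics/w9.png

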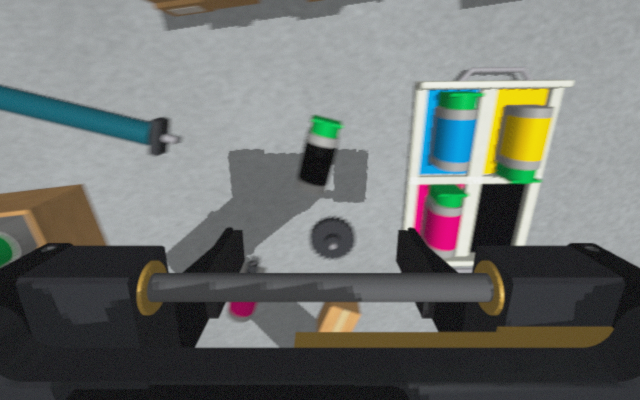

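View pics/s9.png

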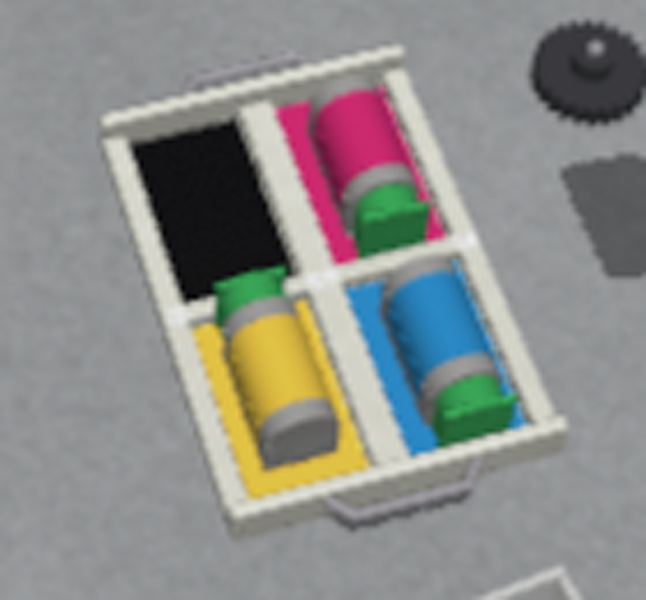

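Call:
servo_tool([
  {"slide": [0,0,0],"spin": 0},
  {"slide": [0,0,0],"spin": 0},
])

```text
time_s: 32.15
tcp_pos: [0.653, 0.264, 0.2628]
ee_rot: [[0.991, -0.116, -0.06], [-0.116, -0.993, 0.007], [-0.061, 0.0, -0.998]]
wrist_force: [-0.4, -0.1, 0.3]
gripper_width: 0.999
```

```bash
cat > chk.py <<'E'
from m import *
C=np.array([.585,.056]);a=np.radians(-6.5);ex=np.array([np.cos(a),np.sin(a)]);ey=np.array([-ex[1],ex[0]])
L={"cyan":(62,43),"magenta":(-62,43),"yellow":(62,-43),"black":(-62,-43)}
def tf(p,col): q=np.array(p[:2])-C;return np.round([1e3*q@ex-L[col][0],1e3*q@ey-L[col][1]],1)
E
python3 - <<'E'
from chk import *
c=optics.capture("wrist");np.save("w10.npy",c,allow_pickle=True)
s=optics.capture("scene")
hs=s["frame"];hw=c["frame"]
def cart(fr,col):  # band contour of cart in frame
    return [b for b in blobs(fr,col,100)]
for n,im in (("s",s),("w",c)):
    for col in ["cyan","magenta","yellow","green"]:
        for b in blobs(im["frame"],col,80): print(n,col,np.round(b[:3],1),cv2.boundingRect(b[3]))
f=c["frame"][:,:,::-1];cv2.imwrite("pics/w10.png",f)
cv2.imwrite("pics/w10c.png",cv2.resize(f[60:270,395:580],(528,600),interpolation=cv2.INTER_CUBIC))
cv2.imwrite("pics/w10b.png",cv2.resize(f[90:210,270:370],(500,600),interpolation=cv2.INTER_CUBIC))
E
```

```text
s cyan [577.  218.2 618.5] (529, 214, 96, 9)
s cyan [379.9 253.1 525.5] (365, 239, 32, 39)
s cyan [145.9  26.8 486.5] (134, 7, 25, 40)
s cyan [163.9 257.3 357.5] (153, 247, 24, 21)
s magenta [363.4 212.6 444.5] (350, 199, 31, 38)
s magenta [194.1  16.7 444. ] (183, 0, 23, 36)
s yellow [350.3 267.1 850.5] (332, 246, 37, 42)
s yellow [170.   20.9 468. ] (159, 2, 23, 39)
s green [573.4 148.7 203. ] (565, 141, 18, 17)
s green [595.4 140.8 192.5] (587, 133, 18, 17)
s green [560.  134.5 190.5] (552, 127, 18, 16)
s green [581.7 127.2 182. ] (573, 120, 18, 16)
s green [547.2 121.2 177.5] (539, 114, 18, 16)
s green [448.1 243.1 173.5] (440, 236, 18, 14)
s green [568.5 114.  170.5] (561, 107, 17, 15)
s green [534.9 108.5 169.5] (527, 101, 17, 16)
s green [556.2 101.5 161. ] (548, 94, 17, 16)
s green [373.9 227.1 152.5] (367, 220, 15, 15)
s green [391.8 268.4 151.5] (384, 262, 18, 14)
s green [343.2 242.   80. ] (336, 237, 16, 13)
w cyan [  75.8  113.4 3130. ] (0, 84, 155, 59)
w cyan [ 448.7  137.6 2554. ] (423, 90, 60, 84)
w magenta [ 437.8  224.2 1635.5] (416, 184, 49, 67)
w magenta [244.7 307.7 279.5] (232, 302, 27, 14)
w yellow [ 528.3  138.2 1767. ] (503, 115, 53, 46)
w yellow [ 513.3  115.1 1287.5] (487, 89, 65, 85)
w green [450.5 194.9 609. ] (433, 185, 39, 23)
w green [463.  100.4 568. ] (443, 93, 46, 17)
w green [519.3 174.8 493.5] (499, 162, 46, 23)
w green [329.6 126.3 461. ] (316, 115, 31, 23)
w green [  7.5 248.7 425.5] (0, 232, 19, 35)
```

View pics/w10c.png

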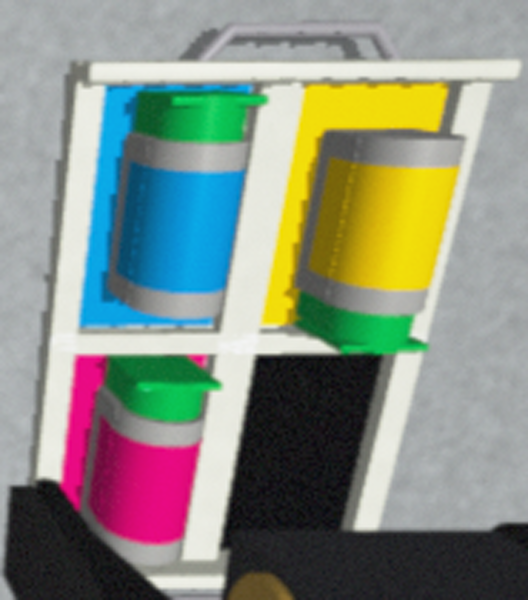

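View pics/w10b.png

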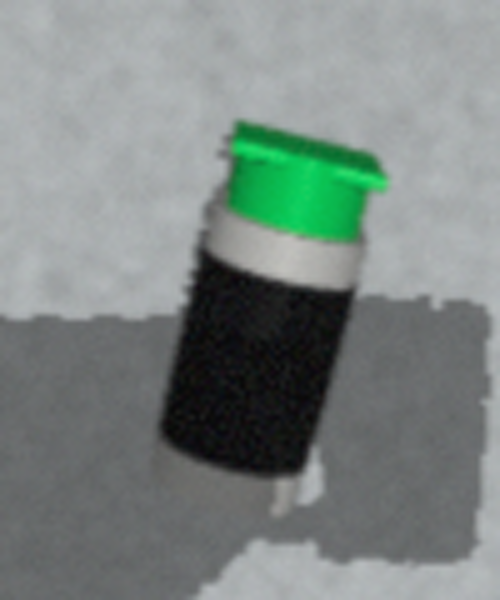

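Run:
```python
from chk import *
c=np.load("w10.npy",allow_pickle=True).item();s=np.load("s9.npy",allow_pickle=True).item();w4=np.load("w4.npy",allow_pickle=True).item()
for col,ps,pw in [("cyan",(391.8,268.4),(463,100.4)),("magenta",(373.9,227.1),(450.5,194.9)),("yellow",(343.2,242),(519.3,174.8))]:
    x,r=tri([(s,ps),(c,pw)]);print(col,"green",x.round(4),np.round(r,4),"liner frame mm",tf(x,col))
# grey plain-end bottom corners / band edge points, liner frame
# magenta overhead w4: plain end of body top at row ~155.5, band end rows
for nm,p in [("plain end",(321.5,155)),("band near",(321.5,142)),("band far",(322,79)),("green far",(322.5,39.5))]:
    for z in (.035,.055): print(nm,z,tf(plane(w4,p,z),"magenta"))
# liner edges in w4 at z=.007
for p in [(320,168),(320,47)]: print("liner edge",tf(plane(w4,p,.007),"magenta"))
b=(np.array([163,440])+np.array([303,472]))/2
g=lambda p:plane(c,(270+p[0]/5,90+p[1]/5),.04)
P=g((233,457));Q=g((277,274));print("black band ends",P.round(4),Q.round(4),"mid",((P+Q)/2).round(4),"ang",np.degrees(np.arctan2(*(Q-P)[1::-1])).round(1),np.linalg.norm(Q-P))
h=np.array([s["frame"][223,443]]);x,r=tri([(s,(444.5,225.5)),(c,(320.5,163.0))]);print("black tri",x,r)
x,r=tri([(s,(448.1,243.1)),(c,(329.6,126.3))]);print("black green tri",x,r)
```

```text
cyan green [0.6931 0.0874 0.03  ] [0.0012 0.0012] liner frame mm [41.8  0.4]
magenta green [0.5728 0.0987 0.0291] [0.0006 0.0006] liner frame mm [45.1 -1.9]
yellow green [0.588  0.0107 0.0316] [0.0041 0.0041] liner frame mm [-53.9  -1.6]
plain end 0.035 [-37.4   1.6]
plain end 0.055 [-33.7   1.8]
band near 0.035 [-25.6   1.5]
band near 0.055 [-22.8   1.7]
band far 0.035 [27.6  0.6]
band far 0.055 [26.7  0.9]
green far 0.035 [58.  -0.1]
green far 0.055 [55.   0.2]
liner edge [-55.8   2.9]
liner edge [56.1  1.7]
black band ends [0.6166 0.2731 0.04  ] [0.6622 0.2568 0.04  ] mid [0.6394 0.2649 0.04  ] ang -19.7 0.04838000723233631
black tri [0.63417861 0.26528272 0.02356118] [np.float64(0.001476168327275773), np.float64(0.0014761683272755846)]
black green tri [0.67991365 0.24861743 0.02082192] [np.float64(0.0009791684833104087), np.float64(0.0009791684833102728)]
```

Run:
```python
from chk import *
c=np.load("w10.npy",allow_pickle=True).item();s=np.load("s9.npy",allow_pickle=True).item()
print("yellow plain end bottom (scene)",tf(plane(s,(290+300/4.614,180+463/4.615),.007),"yellow"))
print("yellow plain top (wrist)",[tf(plane(c,(395+392*.3504,60+132*.35),z),"yellow") for z in (.05,.055)])
print("yellow plain top (scene)",[tf(plane(s,(290+300/4.614,180+402/4.615),z),"yellow") for z in (.05,.055)])
print("yellow liner far edge scene",tf(plane(s,(290+305/4.614,180+487/4.615),.007),"yellow"))
f=s["frame"][:,:,::-1];cv2.imwrite("pics/s9y.png",cv2.resize(f[230:295,325:385],(554,600),interpolation=cv2.INTER_CUBIC))
```

```text
yellow plain end bottom (scene) [35.6 -1.7]
yellow plain top (wrist) [array([37.9, 15.9]), array([38.4, 19.1])]
yellow plain top (scene) [array([23.3,  0.3]), array([25.7, -0.7])]
yellow liner far edge scene [49.  -3.4]
```

View pics/s9y.png

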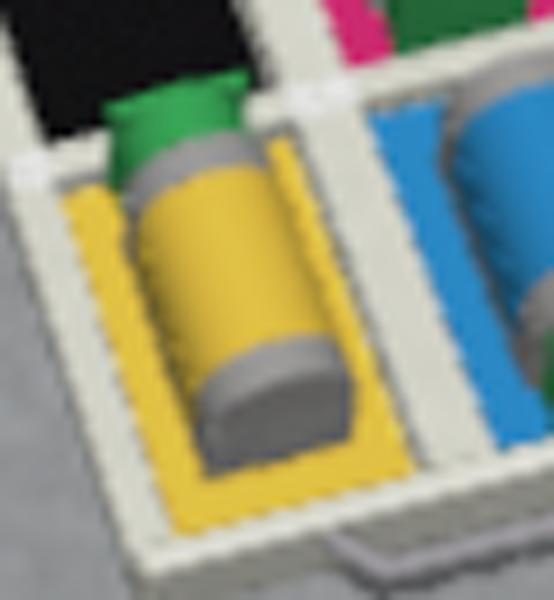

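Run:
```python
from chk import *
s=np.load("s9.npy",allow_pickle=True).item()
pos=lambda col,x,y,z:np.append(C+ex*(L[col][0]+x)/1e3+ey*(L[col][1]+y)/1e3,z)
def pc(X): p=proj(s,X); return np.round([(p[0]-325)*9.23,(p[1]-230)*9.23],0)
for off in (-9,-5,0,3):
  print(off,"end bottom corners",pc(pos("yellow",35+off,-20,.007)),pc(pos("yellow",35+off,20,.007)),"top",pc(pos("yellow",35+off,0,.055)),"band top edges",pc(pos("yellow",25+off,0,.055)),pc(pos("yellow",-25+off,0,.055)),"green end top",pc(pos("yellow",-55+off,0,.05)))
```

```text
-9 end bottom corners [197. 450.] [346. 411.] top [280. 343.] band top edges [268. 308.] [207. 141.] green end top [172.  55.]
-5 end bottom corners [202. 464.] [351. 424.] top [285. 357.] band top edges [273. 322.] [212. 154.] green end top [176.  68.]
0 end bottom corners [208. 481.] [357. 441.] top [292. 374.] band top edges [279. 339.] [218. 171.] green end top [182.  84.]
3 end bottom corners [211. 491.] [361. 452.] top [295. 385.] band top edges [283. 350.] [222. 181.] green end top [186.  93.]
```

```bash
python3 - <<'E'
from chk import *
s=np.load("s9.npy",allow_pickle=True).item()
for p,z in [((447,300),.05),((447,300),.1),((470,346),.0),((418,196),.01),((458,330),0)]: print(p,plane(s,p,z))
E
python3 go.py 0.637 0.265 0.1 -20
```

```text
(447, 300) [0.81629565 0.15676019 0.05      ]
(447, 300) [0.83167496 0.13605921 0.1       ]
(470, 346) [0.91357173 0.16804419 0.        ]
(418, 196) [0.51914249 0.25490819 0.01      ]
(458, 330) [0.87244536 0.16300893 0.        ]
t 32.25 tcp [0.653  0.2635 0.2626] yaw -6.7 F [ 0.7 -0.6  0.2] w 1.0 j [ 34.  31.  21.  -2. -83.  50.]
units tool xyz [-0.25  0.01  6.53] spin 1.66
```

Call:
servo_tool([
  {"slide": [0,0,1],"spin": 0.85},
  {"slide": [0,0,1],"spin": 0.85},
  {"slide": [0,0,1],"spin": 0},
  {"slide": [0,0,1],"spin": 0},
  {"slide": [0,0,1],"spin": 0},
  {"slide": [0,0,1],"spin": 0},
  {"slide": [0,0,0.4],"spin": 0},
  {"slide": [0,0,0],"spin": 0},
])

```text
time_s: 33.05
tcp_pos: [0.6448, 0.2565, 0.0987]
ee_rot: [[0.929, -0.365, -0.059], [-0.366, -0.931, 0.007], [-0.057, 0.015, -0.998]]
wrist_force: [-0.1, -0.9, 0.4]
gripper_width: 1.001
```

```bash
python3 go.py 0.637 0.265 0.009 -20;python3 - <<'E'
from chk import *
c=optics.capture("wrist");cv2.imwrite("pics/w11.png",c["frame"][:,:,::-1]);np.save("w11.npy",c,allow_pickle=True)
for b in blobs(c["frame"],"green",300): print(b[:3],plane(c,b[:2],.035))
E
```

```text
t 33.05 tcp [0.6448 0.2565 0.0987] yaw -21.5 F [-0.1 -0.9  0.4] w 1.001 j [ 34.  36.   6.  -3. -63.  36.]
units tool xyz [-0.21 -0.25  3.6 ] spin -0.19
(530.9862425340581, 46.96315683511174, 2483.5) [0.69514878 0.08992096 0.035     ]
(539.0232015376166, 209.3416392092257, 2428.0) [0.57623753 0.10068261 0.035     ]
(310.56838021338507, 152.12964759133527, 1546.5) [0.68337729 0.24836446 0.035     ]
(623.2584240539139, 146.2483151892172, 643.0) [0.60417376 0.03670326 0.035     ]
```

View pics/w11.png

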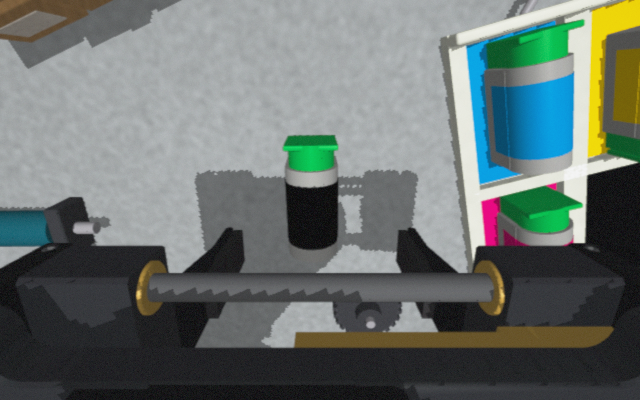

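Black sits between the fingers at (311,215), aligned, with nothing else near.

Call:
servo_tool([
  {"slide": [-0.15,-0.25,0.9],"spin": -0.19},
  {"slide": [0,0,1],"spin": 0},
  {"slide": [0,0,0.8],"spin": 0},
])

```text
time_s: 33.4
tcp_pos: [0.6468, 0.2668, 0.0405]
ee_rot: [[0.94, -0.339, -0.041], [-0.339, -0.941, 0.016], [-0.044, -0.001, -0.999]]
wrist_force: [-0.8, -0.3, 1.2]
gripper_width: 0.999
```

```bash
python3 go.py 0.638 0.2645 0.008 -20
```

```text
t 33.4 tcp [0.6468 0.2668 0.0405] yaw -19.8 F [-0.8 -0.3  1.2] w 0.999 j [ 35.  39.   3.  -3. -55.  37.]
units tool xyz [-0.24  0.21  1.31] spin 0.02
```

Call:
servo_tool([
  {"slide": [-0.25,0.15,0.7],"spin": 0},
  {"slide": [-0.05,0,0.5],"spin": 0},
])

```text
time_s: 33.6
tcp_pos: [0.6392, 0.267, 0.0124]
ee_rot: [[0.94, -0.339, -0.036], [-0.339, -0.941, 0.018], [-0.04, -0.005, -0.999]]
wrist_force: [0.4, 0.1, -0.5]
gripper_width: 1.001
```

```bash
python3 go.py 0.638 0.2645 0.008 -20
```

```text
t 33.6 tcp [0.6392 0.267  0.0124] yaw -19.8 F [ 0.4  0.1 -0.5] w 1.001 j [ 35.  40.   0.  -3. -51.  37.]
units tool xyz [-0.    0.11  0.17] spin 0.02
```

Call:
servo_tool([
  {"slide": [0,0.1,0.18],"spin": 0},
  {"slide": [0,0,0],"spin": 0},
  {"slide": [0,0,0],"spin": 0},
  {"slide": [0,0,0],"spin": 0},
  {"slide": [0,0,0],"spin": 0},
  {"slide": [0,0,0],"spin": 0},
  {"slide": [0,0,0],"spin": 0},
  {"slide": [0,0,0],"spin": 0},
], gripper=255)

```text
time_s: 34.4
tcp_pos: [0.6418, 0.2658, 0.0123]
ee_rot: [[0.94, -0.339, -0.029], [-0.338, -0.941, 0.022], [-0.035, -0.011, -0.999]]
wrist_force: [1.1, -0.8, -1.5]
gripper_width: 0.454
```

Call:
servo_tool([
  {"slide": [0,0,-0.7],"spin": 0},
  {"slide": [0,0,-0.9],"spin": 0},
  {"slide": [0,0,-1],"spin": 0},
  {"slide": [0,0,-1],"spin": 0},
  {"slide": [0,0,-1],"spin": 0},
])

```text
time_s: 34.9
tcp_pos: [0.6401, 0.2611, 0.1212]
ee_rot: [[0.939, -0.341, -0.047], [-0.341, -0.94, 0.014], [-0.049, 0.003, -0.999]]
wrist_force: [0.6, 0.5, -2.1]
gripper_width: 0.461
```

```bash
python3 go.py 0.5146 0.0208 0.12 -6.5
```

```text
t 34.9 tcp [0.6401 0.2611 0.1212] yaw -19.9 F [ 0.6  0.5 -2.1] w 0.461 j [ 35.  34.   6.  -2. -64.  37.]
units tool xyz [-1.44 10.75  0.15] spin -1.68
```

Call:
servo_tool([
  {"slide": [-0.13,1,-0.1],"spin": 0},
  {"slide": [-0.13,1,-0.1],"spin": 0},
  {"slide": [-0.13,1,-0.1],"spin": 0},
  {"slide": [-0.13,1,-0.1],"spin": 0},
  {"slide": [-0.13,1,-0.1],"spin": 0},
  {"slide": [-0.13,1,-0.1],"spin": 0},
  {"slide": [-0.13,1,-0.1],"spin": 0},
  {"slide": [-0.13,1,-0.1],"spin": 0},
  {"slide": [-0.13,1,-0.1],"spin": 0},
  {"slide": [-0.13,1,-0.1],"spin": 0},
])

```text
time_s: 35.9
tcp_pos: [0.5199, 0.0321, 0.1471]
ee_rot: [[0.94, -0.338, -0.048], [-0.337, -0.941, 0.018], [-0.051, -0.0, -0.999]]
wrist_force: [-0.0, 0.4, -3.0]
gripper_width: 0.458
```

```bash
python3 go.py 0.5185 0.0205 0.08 -6.5
```

```text
t 35.9 tcp [0.5199 0.0321 0.1471] yaw -19.8 F [-0.   0.4 -3. ] w 0.458 j [ 20.  17. -18.  -2. -57.  51.]
units tool xyz [0.24 0.46 2.68] spin -1.66
```

Call:
servo_tool([
  {"slide": [0.2,0.2,0.2],"spin": -0.85},
  {"slide": [0,0,0.5],"spin": -0.8},
  {"slide": [0,0,0.8],"spin": 0},
  {"slide": [0,0,0.8],"spin": 0},
  {"slide": [0,0,0],"spin": 0},
])

```text
time_s: 36.4
tcp_pos: [0.5164, 0.0231, 0.0881]
ee_rot: [[0.993, -0.11, -0.049], [-0.11, -0.994, 0.019], [-0.051, -0.014, -0.999]]
wrist_force: [-0.4, 0.0, -2.3]
gripper_width: 0.456
```

```bash
python3 go.py 0.5185 0.0205 0.022 -6.5
```

```text
t 36.4 tcp [0.5164 0.0231 0.0881] yaw -6.3 F [-0.4  0.  -2.3] w 0.456 j [ 19.  21. -22.  -3. -49.  66.]
units tool xyz [0.23 0.13 2.63] spin 0.02
```

Call:
servo_tool([
  {"slide": [0.2,0.1,0.7],"spin": 0},
  {"slide": [0,0,0.8],"spin": 0},
  {"slide": [0,0,0.5],"spin": 0},
])

```text
time_s: 36.7
tcp_pos: [0.5217, 0.0217, 0.04]
ee_rot: [[0.993, -0.109, -0.042], [-0.108, -0.994, 0.02], [-0.044, -0.016, -0.999]]
wrist_force: [0.9, -0.0, -2.3]
gripper_width: 0.458
```

```bash
python3 go.py 0.5185 0.0205 0.021 -6.5
python3 - <<'E'
from chk import *
d=optics.capture("side");cv2.imwrite("pics/d12.png",cv2.resize(d["frame"][150:250,200:360,::-1],(800,500),interpolation=cv2.INTER_CUBIC))
E
```

```text
t 36.7 tcp [0.5217 0.0217 0.04  ] yaw -6.2 F [ 0.9 -0.  -2.3] w 0.458 j [ 19.  25. -24.  -3. -43.  67.]
units tool xyz [-0.09  0.07  0.76] spin 0.03
```

View pics/d12.png

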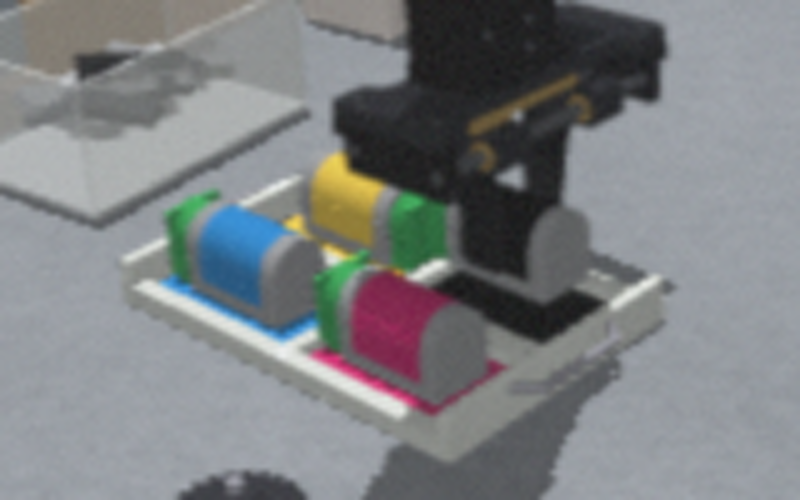

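Call:
servo_tool([
  {"slide": [-0.12,0.07,0.4],"spin": 0},
  {"slide": [-0.03,0,0.3],"spin": 0},
])

```text
time_s: 36.95
tcp_pos: [0.5171, 0.0208, 0.0219]
ee_rot: [[0.993, -0.109, -0.042], [-0.108, -0.994, 0.02], [-0.044, -0.016, -0.999]]
wrist_force: [-0.6, 0.4, -1.9]
gripper_width: 0.455
```

```bash
python3 go.py 0.5185 0.0205 0.021 -6.5
```

```text
t 36.95 tcp [0.5171 0.0208 0.0219] yaw -6.2 F [-0.6  0.4 -1.9] w 0.455 j [ 19.  27. -25.  -3. -40.  67.]
units tool xyz [0.06 0.01 0.03] spin 0.04
```

Call:
servo_tool([
  {"slide": [0.03,0,0.12],"spin": 0},
])

```text
time_s: 37.05
tcp_pos: [0.5173, 0.0209, 0.0192]
ee_rot: [[0.993, -0.108, -0.043], [-0.108, -0.994, 0.02], [-0.045, -0.015, -0.999]]
wrist_force: [-8.9, 4.1, 23.9]
gripper_width: 0.458
```

Call:
servo_tool([
  {"slide": [0,0,0],"spin": 0},
  {"slide": [0,0,0],"spin": 0},
  {"slide": [0,0,0],"spin": 0},
], gripper=80)

```text
time_s: 37.35
tcp_pos: [0.5195, 0.0215, 0.0212]
ee_rot: [[0.994, -0.107, -0.038], [-0.106, -0.994, 0.021], [-0.04, -0.017, -0.999]]
wrist_force: [-0.2, -0.1, 0.7]
gripper_width: 0.633
```

Call:
servo_tool([
  {"slide": [0,0,-0.5],"spin": 0},
  {"slide": [0,0,-0.8],"spin": 0},
  {"slide": [0,0,-1],"spin": 0},
  {"slide": [0,0,-1],"spin": 0},
  {"slide": [0,0,-1],"spin": 0},
  {"slide": [-0.8,0,-1],"spin": 0},
  {"slide": [-0.8,0,-1],"spin": 0},
  {"slide": [-0.8,0,-0.6],"spin": 0},
  {"slide": [-0.8,0,0],"spin": 0},
  {"slide": [0,0,0],"spin": 0},
])

```text
time_s: 38.35
tcp_pos: [0.447, 0.0257, 0.2145]
ee_rot: [[0.994, -0.107, -0.024], [-0.106, -0.994, 0.023], [-0.026, -0.021, -0.999]]
wrist_force: [0.4, 0.0, 0.5]
gripper_width: 0.683
```

```bash
python3 go.py 0.45 0.02 0.2 -6.5
python3 - <<'E'
from chk import *
c=optics.capture("wrist");cv2.imwrite("pics/w13.png",c["frame"][:,:,::-1]);np.save("w13.npy",c,allow_pickle=True)
s=optics.capture("scene");np.save("s13.npy",s,allow_pickle=True);f=s["frame"][:,:,::-1]
cv2.imwrite("pics/s13.png",cv2.resize(f[180:310,290:430],(646,600),interpolation=cv2.INTER_CUBIC))
E
```

```text
t 38.35 tcp [0.447  0.0257 0.2145] yaw -6.1 F [0.4 0.  0.5] w 0.683 j [ 23.   6. -22.  -2. -63.  62.]
units tool xyz [0.16 0.23 0.57] spin 0.05
```

View pics/w13.png

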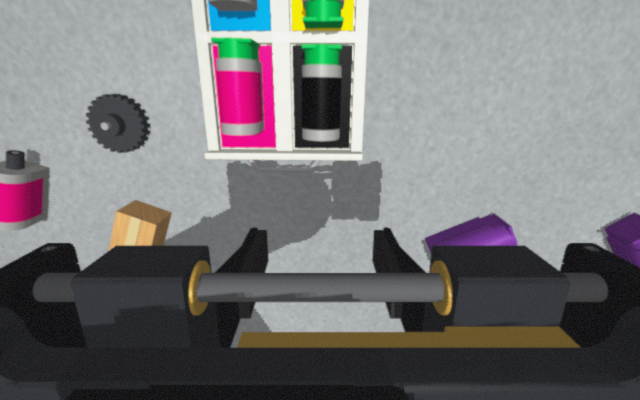

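View pics/s13.png

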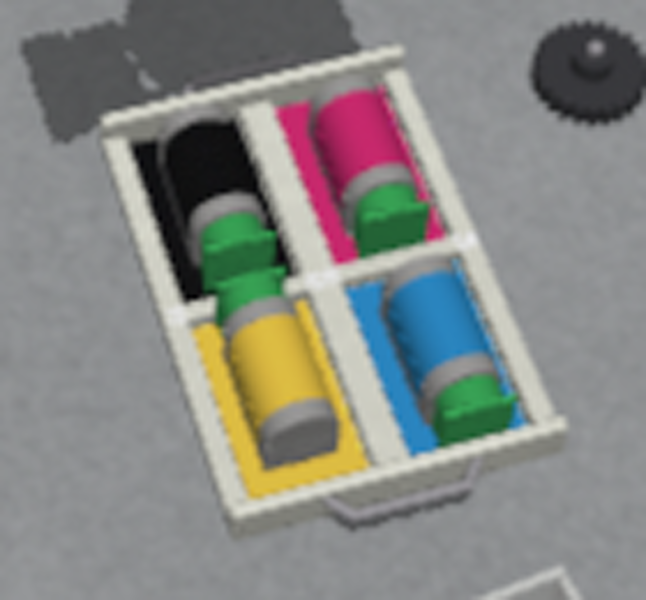

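Call:
servo_tool([
  {"slide": [0.6,-0.4,-0.8],"spin": 0},
  {"slide": [0.6,-0.4,-0.8],"spin": 0},
  {"slide": [0.6,-0.4,-0.8],"spin": 0},
  {"slide": [0.6,-0.3,-0.8],"spin": 0},
  {"slide": [0.6,0,-0.8],"spin": 0},
  {"slide": [0,0,0],"spin": 0},
  {"slide": [0,0,0],"spin": 0},
])

```text
time_s: 39.15
tcp_pos: [0.5365, 0.0528, 0.3127]
ee_rot: [[0.994, -0.11, -0.03], [-0.109, -0.994, 0.019], [-0.031, -0.016, -0.999]]
wrist_force: [-0.3, -0.1, 0.1]
gripper_width: 0.686
```

Run:
```python
from chk import *
c=optics.capture("wrist");np.save("w14.npy",c,allow_pickle=True);f=c["frame"][:,:,::-1]
print(sense()["time_s"],c["eye"])
cv2.imwrite("pics/w14.png",f)
# rectify tray at z: top ridge plane z=.045, 4px/mm->3
def rect(z,n):
    mm=[(-135,100),(135,100),(135,-100),(-135,-100)]
    src=np.float32([proj(c,np.append(C+ex*x/1e3+ey*y/1e3,z)) for x,y in mm]);dst=np.float32([(0,0),(540,0),(540,400),(0,400)])
    cv2.imwrite(n,cv2.warpPerspective(f,cv2.getPerspectiveTransform(src,dst),(540,400)))
rect(.055,"pics/r55.png");rect(.007,"pics/r07.png")
```

```text
39.2 [0.62305389 0.04132655 0.47325647]
```

View pics/r55.png

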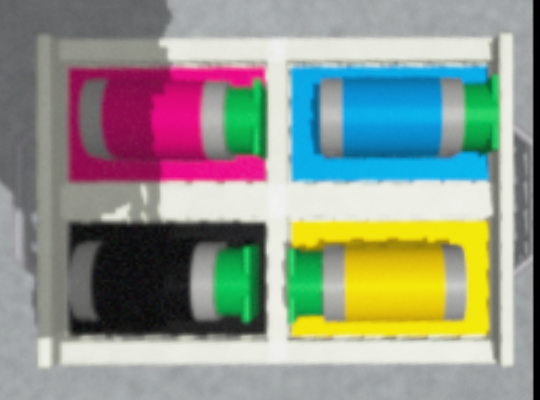

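View pics/r07.png

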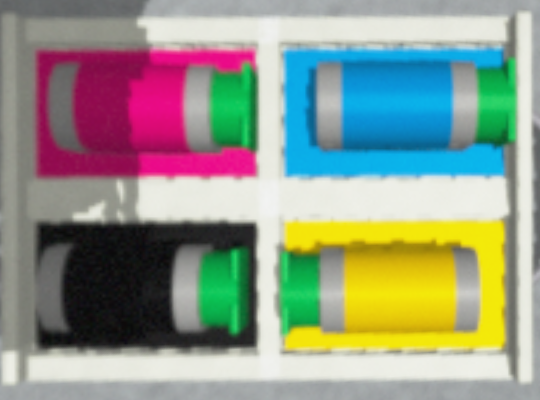

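All four are in place with liners visible. In the view rectified on the ridge plane, band centre offsets along the recess are cyan -1, yellow +1, black -1.5 and magenta +3 mm. If "centre" means the overall 90 mm, the offsets become +6.5, -9, +9 and about +13 mm. Magenta is too near the limit on that reading, so I'll regrip it and shift it about 7 mm.

Call:
servo_tool([
  {"slide": [-0.05,-0.6,0.9],"spin": 0},
  {"slide": [-0.05,-0.6,0.9],"spin": 0},
  {"slide": [0,-0.6,0.9],"spin": 0},
  {"slide": [0,-0.3,0.9],"spin": 0},
  {"slide": [0,0,0.9],"spin": 0},
  {"slide": [0,0,0.9],"spin": 0},
  {"slide": [0,0,0.9],"spin": 0},
  {"slide": [0,0,0.9],"spin": 0},
  {"slide": [0,0,0],"spin": 0},
])

```text
time_s: 40.1
tcp_pos: [0.5251, 0.1064, 0.1202]
ee_rot: [[0.993, -0.111, -0.043], [-0.111, -0.994, 0.013], [-0.044, -0.008, -0.999]]
wrist_force: [-0.9, -0.5, 0.5]
gripper_width: 0.686
```

```bash
python3 go.py 0.531 0.1034 0.02 -6.5
```

```text
t 40.1 tcp [0.5251 0.1064 0.1202] yaw -6.4 F [-0.9 -0.5  0.5] w 0.686 j [ 28.  20. -18.  -2. -54.  57.]
units tool xyz [0.43 0.13 3.99] spin 0.02
```

Call:
servo_tool([
  {"slide": [0.2,0.1,0.9],"spin": 0},
  {"slide": [0.1,0,1],"spin": 0},
  {"slide": [0,0,0.9],"spin": 0},
  {"slide": [0,0,0.5],"spin": 0},
])

```text
time_s: 40.5
tcp_pos: [0.5308, 0.1044, 0.0393]
ee_rot: [[0.993, -0.109, -0.036], [-0.109, -0.994, 0.014], [-0.037, -0.01, -0.999]]
wrist_force: [-0.7, -0.7, 0.1]
gripper_width: 0.685
```

```bash
python3 go.py 0.531 0.1034 0.019 -6.5
```

```text
t 40.5 tcp [0.5308 0.1044 0.0393] yaw -6.3 F [-0.7 -0.7  0.1] w 0.685 j [ 27.  27. -22.  -2. -43.  58.]
units tool xyz [0.04 0.05 0.81] spin 0.03
```

Call:
servo_tool([
  {"slide": [0,0.04,0.45],"spin": 0},
  {"slide": [0,0,0.3],"spin": 0},
  {"slide": [0,0,0],"spin": 0},
])

```text
time_s: 40.8
tcp_pos: [0.5296, 0.1032, 0.0197]
ee_rot: [[0.993, -0.109, -0.037], [-0.109, -0.994, 0.013], [-0.038, -0.009, -0.999]]
wrist_force: [-0.5, -0.2, -0.8]
gripper_width: 0.692
```

Call:
servo_tool([
  {"slide": [0,0,0],"spin": 0},
  {"slide": [0,0,0],"spin": 0},
  {"slide": [0,0,0],"spin": 0},
  {"slide": [0,0,0],"spin": 0},
  {"slide": [0,0,0],"spin": 0},
], gripper=255)

```text
time_s: 41.3
tcp_pos: [0.5309, 0.1038, 0.0219]
ee_rot: [[0.994, -0.109, -0.033], [-0.108, -0.994, 0.015], [-0.035, -0.011, -0.999]]
wrist_force: [-0.5, -0.6, -2.9]
gripper_width: 0.456
```

Call:
servo_tool([
  {"slide": [0,0,-0.25],"spin": 0},
  {"slide": [-0.15,0,-0.05],"spin": 0},
  {"slide": [-0.15,0,0],"spin": 0},
])

```text
time_s: 41.6
tcp_pos: [0.5227, 0.1042, 0.0296]
ee_rot: [[0.993, -0.11, -0.035], [-0.109, -0.994, 0.014], [-0.037, -0.011, -0.999]]
wrist_force: [1.0, -1.0, -2.6]
gripper_width: 0.454
```

Call:
servo_tool([
  {"slide": [0,0,0.2],"spin": 0},
  {"slide": [0,0,0.08],"spin": 0},
])

```text
time_s: 41.8
tcp_pos: [0.5215, 0.1043, 0.0224]
ee_rot: [[0.993, -0.109, -0.035], [-0.109, -0.994, 0.015], [-0.037, -0.011, -0.999]]
wrist_force: [0.6, 0.1, -3.7]
gripper_width: 0.461
```

Call:
servo_tool([
  {"slide": [0,0,0],"spin": 0},
  {"slide": [0,0,0],"spin": 0},
  {"slide": [0,0,0],"spin": 0},
], gripper=80)

```text
time_s: 42.1
tcp_pos: [0.5225, 0.1046, 0.0228]
ee_rot: [[0.994, -0.108, -0.034], [-0.108, -0.994, 0.015], [-0.035, -0.011, -0.999]]
wrist_force: [-1.2, -0.4, -1.1]
gripper_width: 0.632
```

Call:
servo_tool([
  {"slide": [0,0,-0.5],"spin": 0},
  {"slide": [0,0,-0.9],"spin": 0},
  {"slide": [0,0,-1],"spin": 0},
  {"slide": [0,0,-1],"spin": 0},
  {"slide": [0,0,-1],"spin": 0},
  {"slide": [0,0.6,-1],"spin": 0},
  {"slide": [0,0.6,-1],"spin": 0},
  {"slide": [0,0.6,-1],"spin": 0},
  {"slide": [0,0,0],"spin": 0},
  {"slide": [0,0,0],"spin": 0},
])

```text
time_s: 43.1
tcp_pos: [0.5263, 0.0554, 0.2265]
ee_rot: [[0.994, -0.106, -0.019], [-0.106, -0.994, 0.017], [-0.021, -0.015, -1.0]]
wrist_force: [-0.3, 0.3, 0.1]
gripper_width: 0.687
```

Call:
servo_tool([
  {"slide": [0,0,-0.9],"spin": 0},
  {"slide": [0,0,-0.9],"spin": 0},
  {"slide": [0,0,-0.9],"spin": 0},
  {"slide": [0,0,-0.9],"spin": 0},
  {"slide": [0,0,0],"spin": 0},
  {"slide": [0,0,0],"spin": 0},
])

```text
time_s: 43.7
tcp_pos: [0.5255, 0.0548, 0.3164]
ee_rot: [[0.994, -0.105, -0.028], [-0.105, -0.994, 0.015], [-0.029, -0.012, -1.0]]
wrist_force: [-0.5, -0.2, -1.1]
gripper_width: 0.688
```

Run:
```python
from chk import *
c=optics.capture("wrist");f=c["frame"][:,:,::-1];print(sense()["time_s"],c["eye"])
for z,n in((.055,"pics/t55.png"),):
    mm=[(-135,100),(135,100),(135,-100),(-135,-100)]
    src=np.float32([proj(c,np.append(C+ex*x/1e3+ey*y/1e3,z)) for x,y in mm]);dst=np.float32([(0,0),(540,0),(540,400),(0,400)])
    cv2.imwrite(n,cv2.warpPerspective(f,cv2.getPerspectiveTransform(src,dst),(540,400)))
s=optics.capture("scene");d=optics.capture("side")
cv2.imwrite("pics/sF.png",s["frame"][:,:,::-1]);cv2.imwrite("pics/dF.png",cv2.resize(d["frame"][160:260,200:360,::-1],(800,500),interpolation=cv2.INTER_CUBIC))
s0=np.load("scene.npy",allow_pickle=True).item()
for n,x in (("before",s0),("after",s)): print(n,[np.round(b[:3],1) for col in("cyan","magenta") for b in blobs(x["frame"],col,100) if abs(b[0]-164)<12 and b[1]>200 or abs(b[0]-450)<12])
```

```text
43.75 [0.61178335 0.0443977  0.47721445]
before [array([163.9, 257.3, 357.5]), array([450.2, 153.3, 185. ])]
after [array([163.9, 257.3, 357.5]), array([450.2, 153.3, 185. ])]
```

View pics/t55.png

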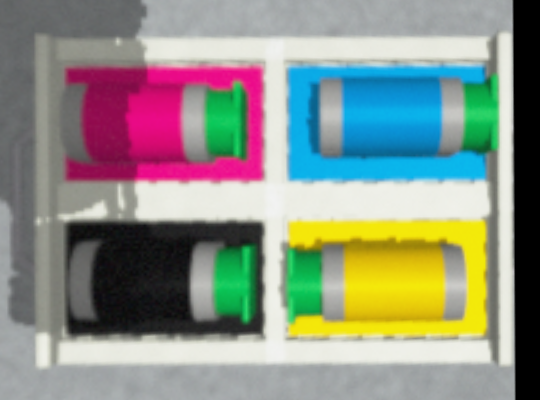

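View pics/dF.png

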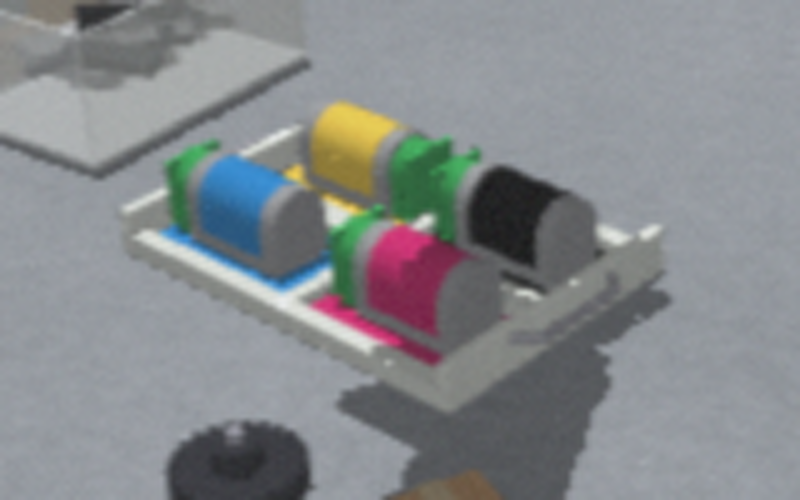

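View pics/sF.png

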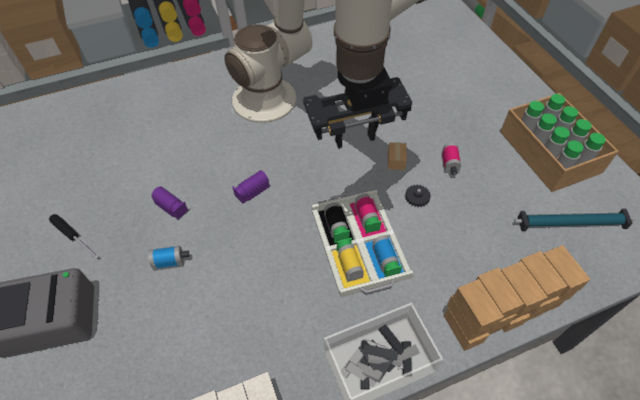

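Run:
```python
from station import r,sense
s=sense();print(s["time_s"],s["wrist_force"]);print(r.finish_job())
```

```text
43.85 [ 0.22243081  0.56723955 -0.0997269 ]
the job is handed in; nothing more can be done
None
```

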